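# Load the lock cylinders in door order and fit the keeper plate

## Task

The three re-pinned lock cylinders stand in the wooden pinning stand in door order, counted from the end with the white card. Move them into the dark steel carrier in the same order, again counted from its own white-card end, each fully down in its place. Then choose the keeper plate whose holes fit the carrier's two dowel pins and lay it flat on the four posts over the cylinders, grip bar up, so that they cannot fall out on the way to the customer.

Things in the scene. Friction and masses are not known exactly. Their poses are not given: they have to be found in the camera images.
- stand: pinning stand, fixed: wooden board 232 x 84 x 6 mm with three nests in a row. Origin: centre of its underside; the row runs along x with places at x = +70, 0, -70 mm; the white card lies at the +x end (x = 115 to 135 mm), so place one is x = +70.
- carrier: dark steel, fixed, 236 x 84 mm. Origin: centre of underside. Places at x = +70 (one), 0, -70 mm, y = 0; card at +x end. Cylinders lie along y, undersides at z = 10, in 21 mm slots between steel lugs (y = +-17 to +-31, 34 mm mouth at z = 28). Four posts at x = +-102, y = +-28, tops at z = 44 carry the keeper (either way round); tapered 8 mm pins (z to 64) on (102, 28) and (-102, -28).
- nest_1: bent-steel holder on a grey foot, fixed to the stand: cyl_1 stands in it at the start, so it tells which place cyl_1 came from (+70, 0 or -70 mm along the stand's x). Origin: centre of its underside, 6 mm above the worktop; the cylinder rests 4 mm above that.
- nest_2: bent-steel holder on a grey foot, fixed to the stand: cyl_2 stands in it at the start, so it tells which place cyl_2 came from (+70, 0 or -70 mm along the stand's x). Origin: centre of its underside, 6 mm above the worktop; the cylinder rests 4 mm above that.
- nest_3: bent-steel holder on a grey foot, fixed to the stand: cyl_3 stands in it at the start, so it tells which place cyl_3 came from (+70, 0 or -70 mm along the stand's x). Origin: centre of its underside, 6 mm above the worktop; the cylinder rests 4 mm above that.
- cyl_1: brass lock cylinder, 72 mm long, 16 mm wide, 25 mm high (cam in its middle to 29 mm), 0.2 kg; starts in nest_1. Origin: centre of its underside; y along its length, x across its sides, z up. Grip the upper half across the sides, at mid-length, fingertips clear of the seat; neighbours stand 70 mm off, so fingers may be wide open. Either way round is right.
- cyl_2: nickel lock cylinder, 64 mm long, 16 mm wide, 25 mm high (cam in its middle to 29 mm), 0.2 kg; starts in nest_2. Origin: centre of its underside; y along its length, x across its sides, z up. Grip the upper half across the sides, at mid-length, fingertips clear of the seat; neighbours stand 70 mm off, so fingers may be wide open. Either way round is right.
- cyl_3: brass lock cylinder, 62 mm long, 16 mm wide, 25 mm high (cam in its middle to 29 mm), 0.2 kg; starts in nest_3. Origin: centre of its underside; y along its length, x across its sides, z up. Grip the upper half across the sides, at mid-length, fingertips clear of the seat; neighbours stand 70 mm off, so fingers may be wide open. Either way round is right.
- keeper_a: bare metal keeper plate 232 x 80 x 5 mm, 0.3 kg, with a black grip bar on top (64 mm along x, 16 mm in y, 5 to 31 mm above the underside; grip across the 16 mm). Origin: centre of the underside; x along its length, z up. 15 mm holes in two diagonal corners, (x, y) = (+102, +28) and (-102, -28) mm; the other keeper's are mirrored.
- keeper_b: bare metal keeper plate 232 x 80 x 5 mm, 0.3 kg, with a black grip bar on top (64 mm along x, 16 mm in y, 5 to 31 mm above the underside; grip across the 16 mm). Origin: centre of the underside; x along its length, z up. 15 mm holes in two diagonal corners, (x, y) = (+102, -28) and (-102, +28) mm; the other keeper's are mirrored.

How it is judged:
At the end, for the whole second after the job is handed in: Each cylinder in the carrier place of the same number from the card (8 mm along the row, 14 mm across, 3 mm in height, 0.12 rad tilt, 0.2 rad yaw); keeper_a over the pins on the posts (7 mm from centre, 3 mm in height, 0.1 rad yaw, 0.05 rad tilt); all four released, below 0.02 m/s (((x of nest_1 in the frame of stand between 0.05 and 0.09 m and x of cyl_1 in the frame of carrier between 0.062 and 0.078 m) or (x of nest_1 in the frame of stand between -0.02 and 0.02 m and x of cyl_1 in the frame of carrier between -0.008 and 0.008 m) or (x of nest_1 in the frame of stand between -0.09 and -0.05 m and x of cyl_1 in the frame of carrier between -0.078 and -0.062 m)) and y of cyl_1 in the frame of carrier between -0.014 and 0.014 m and z of cyl_1 in the frame of carrier between 0.007 and 0.013 m and angle between the y axis of each of cyl_1, cyl_2, cyl_3 and the y axis of carrier, either way round below 0.2 rad and angle between each of cyl_1, cyl_2, cyl_3's own z axis and vertical below 0.12 rad and ((x of nest_2 in the frame of stand between 0.05 and 0.09 m and x of cyl_2 in the frame of carrier between 0.062 and 0.078 m) or (x of nest_2 in the frame of stand between -0.02 and 0.02 m and x of cyl_2 in the frame of carrier between -0.008 and 0.008 m) or (x of nest_2 in the frame of stand between -0.09 and -0.05 m and x of cyl_2 in the frame of carrier between -0.078 and -0.062 m)) and y of cyl_2 in the frame of carrier between -0.014 and 0.014 m and z of cyl_2 in the frame of carrier between 0.007 and 0.013 m and ((x of nest_3 in the frame of stand between 0.05 and 0.09 m and x of cyl_3 in the frame of carrier between 0.062 and 0.078 m) or (x of nest_3 in the frame of stand between -0.02 and 0.02 m and x of cyl_3 in the frame of carrier between -0.008 and 0.008 m) or (x of nest_3 in the frame of stand between -0.09 and -0.05 m and x of cyl_3 in the frame of carrier between -0.078 and -0.062 m)) and y of cyl_3 in the frame of carrier between -0.014 and 0.014 m and z of cyl_3 in the frame of carrier between 0.007 and 0.013 m and horizontal distance between keeper_a and carrier below 0.007 m and z of keeper_a in the frame of carrier between 0.041 and 0.047 m and angle between the x axis of keeper_a and the x axis of carrier, either way round below 0.1 rad and angle between keeper_a's own z axis and vertical below 0.05 rad and linear speed of each of cyl_1, cyl_2, cyl_3, keeper_a below 0.02 m/s); the robot touches nothing.
It also fails if it takes over 125 s, if anything falls off the work surface, if the arm or the gripper's body presses on something with over 40 N, if the wrist force passes 120 N, or if a joint passes its speed limit or range.

## Robot

A 6-joint arm with a two-finger parallel gripper is mounted at the origin on a cart in front of the work surface, level with it; the furniture and walls round the work are solid. World frame = base frame: x ahead of the robot, y to its left, z up, the work surface at z = 0. Lengths are in m, angles in rad, forces in N, time in s.
With the tool pointing down it reaches from about 0.3 to 0.85 m from the base axis. Payload 4.2 kg.
Tool frame: the origin (TCP) lies midway between the tips of the shut fingers; the grasp point (between the pads) lies 19 mm behind it; z points along the fingers, y is the line along which they close (so a half turn about z gives the same grasp; the last joint's range is limited). The gripper opens to 91 mm and grips with 3 to 60 N. Pads are 32 mm wide; open, the fingers measure 118 mm over their backs; the gripper's body (76 mm by 178 mm) begins 60 mm behind the grasp point.
Start: joints at [-1.257, 0.32, 1.565, -0, 1.257, -0.02], TCP at [0.188, -0.543, 0.214] pointing down, gripper open.
Joint ranges: [-3.11, 3.11], [-0.84, 2.01], [0.21, 2.61], [-1.34, 4.49], [0.05, 2.63], [-2.56, 2.56]. Speed limits (rad/s): [2.57, 2.57, 3.14, 3.14, 3.14, 3.14].

## Interface

Orientations are given as a rotation vector (axis times angle).
In Python, from bench import r, eyes gives the robot as it stands.
- The arm moves only by the tool send_rows, never from a script. Its argument "plan" is a list of rows, each a list of 2 entries, a list of its own where there are three numbers: the shift along the world's x, y, z in mm, then the turn, a rotation vector about the world's x, y, z in rad. A call has 1 to 5 rows; each row is the pose to reach, as a shift and turn from the pose commanded when the call began; what a row does not reach only later rows make up. A row lasts 1/12 s, in which the tool goes at most 41.7 mm and 7.16 degrees, less where a joint would pass 70% of its speed; a pose out of reach is approached as far as the arm can. A call with a gripper value outside its range is refused whole. "grip" is the opening, from -1 (shut) to 1 (fully open), set as the call begins (left out, the last holds). The fingers move at their own pace and stop on an object; the grip force is fixed at half the most. Time passes only in rows, so rows that repeat a pose let the fingers close. It gives the time, the measured TCP pose, the force, the opening and the grip force at its end, in the units of the state.
- r.get_obs(): the state, without advancing time (a new reading comes with each control period).
- eyes.capture(name): name is "scene" or "top" or "wrist"; returns the picture (420x560x3 uint8, blue, green, red); there is no depth.
- eyes.camera_params(name): a dict with "K" (3x3 intrinsics, pixels), "rvec" (rotation vector, rad) and "tvec" (3), from world to camera coordinates, as OpenCV has them. Camera axes: x right, y down, z forward; pixel columns grow to the right and rows downward; lengths in m; the calibration is good to about 2 mm. The wrist camera is an equidistant fisheye: a pixel r from the principal point sees the ray r / f radians off the axis. A picture is of the moment at which its call begins: read the wrist's pose just before it. camera_params takes no time and is no camera call; for the wrist camera it gives the pose at the moment of the call.
- r.sign_off(): hands the job in; it is judged then, once.
The state is a dict: "time_s": time; "q": joint angles; "joint_vel": joint speeds; "tau": joint torques, N m; "eef_pos": TCP position; "ee_rot": TCP orientation; "force": force on the tool from outside, world axes, zero at the start; "torque": the same for the moment, N m; "finger_gap": finger opening in m; "grasp_force": force on a finger pad.
Only numpy, scipy, OpenCV 4.12 (cv2) and the standard library are available. Lean on these libraries where they do the work, as an engineer would, in place of code of your own. Each camera call takes 0.05 s, during which the arm holds its last target. There are 200 camera calls.

## Working session

There is one attempt and no reset: what is moved stays moved. The work goes in short steps, Python scripts to look and compute and a tool call to move; the robot and the scene stay as the last step left them, time stands still between calls to the robot, and variables do not carry over. Pictures are saved under pics/ and viewed, at most 14 in all, crops included, and the job is handed in when it is done.

Besides the shell and the picture viewer there is one more tool, called after ">>>" as name([rows], argument=value, ...), one row to a line, values as JSON. send_rows: Moves the arm, as the interface text tells. Its arguments: {"type":"object","properties":{"plan":{"type":"array","items":{"type":"array"}},"grip":{"type":"number"}},"required":["plan"]}

```bash
mkdir -p pics; python3 - <<'E'
from bench import r, eyes
import cv2
for n in("scene","top","wrist"):
    cv2.imwrite(f"pics/{n}0.png",eyes.capture(n)); p=eyes.camera_params(n); print(n,p)
o=r.get_obs();print(o)
E
```

```text
scene {'K': array([[394.0771068 ,   0.        , 281.63660531],
       [  0.        , 394.0771068 , 209.56947863],
       [  0.        ,   0.        ,   1.        ]]), 'rvec': array([ 0.90327352, -2.59915384,  0.99690648]), 'tvec': array([0.38998784, 0.26908262, 1.22073287])}
top {'K': array([[453.74408113,   0.        , 282.93645716],
       [  0.        , 453.74408113, 206.18843107],
       [  0.        ,   0.        ,   1.        ]]), 'rvec': array([ 2.15624208, -2.1569761 ,  0.11938341]), 'tvec': array([-0.00184138,  0.50202181,  1.24712936])}
wrist {'K': array([[325.1922621 ,   0.        , 280.78205144],
       [  0.        , 325.1922621 , 208.82884255],
       [  0.        ,   0.        ,   1.        ]]), 'rvec': array([-2.3775151 ,  1.69228732,  0.22675945]), 'tvec': array([-0.57350901, -0.02846094,  0.38988056])}
{'time_s': 0.15, 'q': array([-1.25700155e+00,  3.20156939e-01,  1.56536803e+00, -9.23818613e-06,
        1.25738780e+00, -2.00123586e-02]), 'joint_vel': array([ 0.00102769, -0.00140864, -0.00474978,  0.00085107,  0.00149647,
       -0.00136868]), 'tau': array([-1.34914939e-03, -4.12778485e+01, -2.32156169e+01,  7.24200765e-02,
        4.33853630e-02, -9.31091040e-05]), 'eef_pos': array([ 0.18827347, -0.54291857,  0.21331853]), 'ee_rot': array([-3.09664953e+00, -5.21699679e-01,  3.17025785e-04]), 'force': array([-0.23061415, -0.12635885,  0.99184921]), 'torque': array([0.00274631, 0.06284205, 0.00762939]), 'grasp_force': 0.0, 'finger_gap': 0.0910463476512557}
```

View pics/scene0.png

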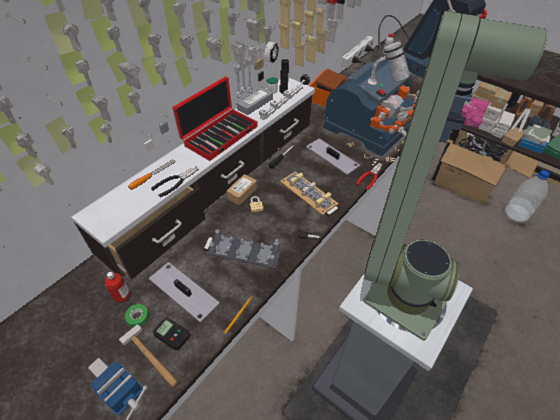

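View pics/top0.png

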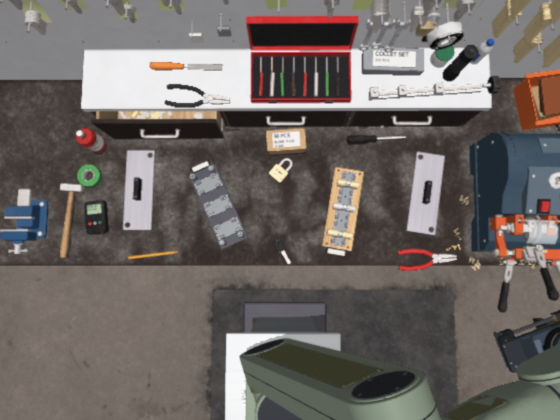

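The scene view shows the carrier at about (242,247) and the stand at (310,192), with keepers at (185,290) and (333,155). In the top view the carrier is at (217,205) with its card at the top (200,167). The stand is at (343,210) with its card at the bottom (337,252), and the keepers are at (139,190) and (426,193). I'll enlarge these regions.

```bash
python3 - <<'E'
import cv2,numpy as np
t=cv2.imread("pics/top0.png")
a=t[155:260,185:255];b=t[155:260,315:370];c=t[145:250,115:165];d=t[145:250,400:450]
im=np.hstack([a,b,c,d]);im=cv2.resize(im,None,fx=3.5,fy=3.5,interpolation=cv2.INTER_CUBIC);print(im.shape)
cv2.imwrite("pics/crop0.png",im)
E
```

```text
(368, 788, 3)
```

View pics/crop0.png

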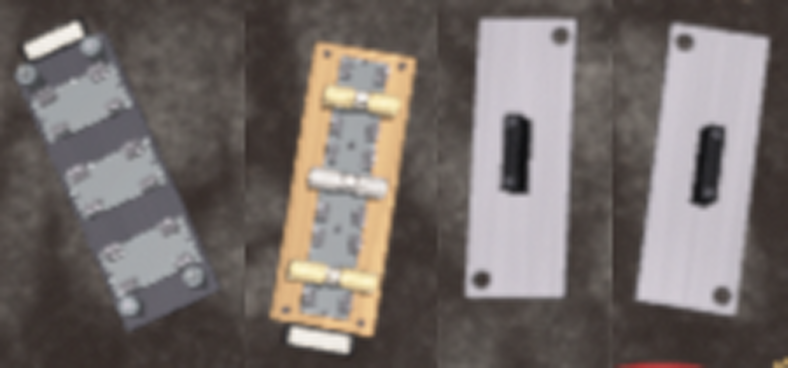

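Carrier: card end at the top of the image, slots along its length. Stand: card at the bottom, so place 1 is the bottom brass cylinder, 2 is nickel and 3 is the top brass. The right-hand keeper has holes top-left and bottom-right (+,+ / −,−), so it is keeper_a. Next I'll get rough poses from the top view.

```bash
cat > h.py <<'E'
import cv2, numpy as np
from scipy.spatial.transform import Rotation as R
def cast(P, px, z, fish=False):
    """pixels (N,2) -> world points on plane z"""
    K=P["K"]; px=np.atleast_2d(px).astype(float)
    n=(px-K[:2,2])/K[0,0]
    if fish:
        r=np.linalg.norm(n,axis=1,keepdims=True)+1e-12
        d=np.hstack([n/r*np.sin(r),np.cos(r)])
    else: d=np.hstack([n,np.ones((len(n),1))])
    M=R.from_rotvec(P["rvec"]).as_matrix(); c=-M.T@P["tvec"]; d=d@M
    return c+d*((z-c[2])/d[:,2])[:,None]
def proj(P, X, fish=False):
    K=P["K"]; v=np.atleast_2d(X)@R.from_rotvec(P["rvec"]).as_matrix().T+P["tvec"]
    rho=np.linalg.norm(v[:,:2],axis=1,keepdims=True)
    n=v[:,:2]/rho*np.arctan2(rho,v[:,2:]) if fish else v[:,:2]/v[:,2:]
    return n*K[0,0]+K[:2,2]
def rect(P, mask, z, fish=False):
    """largest blob -> centre, long-axis angle, sizes in mm on plane z"""
    cs,_=cv2.findContours(mask.astype(np.uint8),cv2.RETR_EXTERNAL,cv2.CHAIN_APPROX_NONE)
    c=max(cs,key=cv2.contourArea)
    w=cast(P,c[:,0,:],z,fish)[:,:2]
    (cx,cy),(a,b),_=q=cv2.minAreaRect((w*1000).astype(np.float32))
    p=cv2.boxPoints(q); e=max((p[1]-p[0],p[2]-p[1]),key=np.linalg.norm)
    return np.array([cx,cy]),np.arctan2(e[1],e[0]),sorted((a,b))
E
python3 - <<'E'
from h import *
from bench import eyes
P=eyes.camera_params("top"); t=cv2.imread("pics/top0.png"); hsv=cv2.cvtColor(t,cv2.COLOR_BGR2HSV)
def box(m,x0,x1,y0,y1):
    o=np.zeros(m.shape,np.uint8);o[y0:y1,x0:x1]=m[y0:y1,x0:x1];return o
wood=(hsv[...,1]>90)&(hsv[...,2]>120)
m=cv2.morphologyEx(box(wood,315,375,155,256),cv2.MORPH_CLOSE,np.ones((9,9)))
print("stand",rect(P,m,.006))
print("standcard",rect(P,box((hsv[...,1]<40)&(hsv[...,2]>190),320,355,243,262),.002))
kp=(hsv[...,2]>130)&(hsv[...,1]<50)
for n,b in(("kR",(400,452,145,245)),("kL",(115,165,140,240))):
    print(n,rect(P,cv2.morphologyEx(box(kp,*b),cv2.MORPH_CLOSE,np.ones((11,11))),.005))
print("carcard",rect(P,box(kp&(hsv[...,2]>190),185,215,158,174),.002))
print("car px",t[205,215],t[240,240],t[225,190], t[190,199], t[165,222])
for p in((193,176),(211.5,167.5),(222.5,242),(240,234)): print("post",cast(P,p,.044)[0])
Pw=eyes.camera_params("wrist");M=R.from_rotvec(Pw["rvec"]).as_matrix();print(-M.T@Pw["tvec"],M)
E
```

```text
stand (array([ 499.42437744, -173.46920776]), np.float32(-0.17434016), [85.92198944091797, 232.25938415527344])
standcard (array([ 374.99264526, -152.14216614]), np.float32(1.4060258), [11.642552375793457, 46.482818603515625])
kR (array([ 544.3180542 , -411.02618408]), np.float32(-0.15528232), [82.61602020263672, 233.8553466796875])
kL (array([554.9039917 , 408.44534302]), np.float32(-0.016688755), [97.55841064453125, 232.0714111328125])
carcard (array([623.13262939, 239.70372009]), np.float32(-1.1442906), [11.805458068847656, 46.79536056518555])
car px [171 168 164] [94 87 90] [71 75 81] [164 161 158] [73 78 84]
post [0.58593762 0.2505468  0.044     ]
post [0.61015379 0.19896422 0.044     ]
post [0.40094082 0.16464499 0.044     ]
post [0.42299646 0.11656509 0.044     ]
[ 0.25823205 -0.51803724  0.38299228] [[ 0.32728631 -0.94492427 -0.00133884]
 [-0.91194323 -0.31623336  0.26144981]
 [-0.24747366 -0.08434799 -0.96521614]]
```

View pics/wrist0.png

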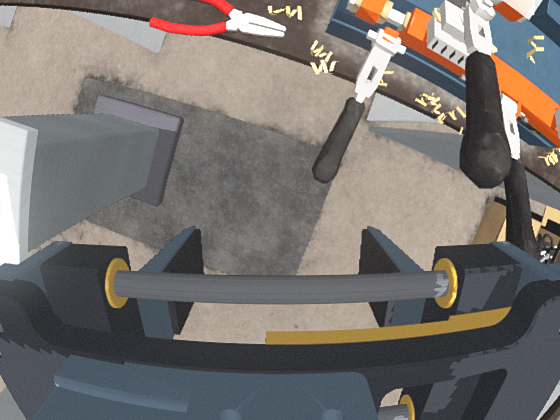

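The wrist view shows the fingers at the bottom, with the usable area above row ~240. I'll move above the stand to measure it closely.

>>> send_rows([
  [[31,28,2],[0,0,0.107]],
  [[62,56,4],[0,0,0.214]],
  [[93,84,6],[0,0,0.32]],
  [[124,112,8],[0,0,0.427]],
  [[155,140,10],[0,0,0.533]],
], grip=1)

```text
time_s: 0.57
eef_pos: [0.3437, -0.4022, 0.2238]
ee_rot: [-2.848, -1.326, 0.0]
force: [-0.1, -0.0, -0.5]
finger_gap: 0.0914
grasp_force: 0.0
```

>>> send_rows([
  [[31,28,0],[0,0,0.107]],
  [[62,56,0],[0,0,0.214]],
  [[93,84,0],[0,0,0.32]],
  [[124,112,0],[0,0,0.427]],
  [[155,140,0],[0,0,0.533]],
])

```text
time_s: 0.98
eef_pos: [0.4985, -0.2624, 0.2238]
ee_rot: [-2.397, -2.03, 0.0]
force: [-0.1, -1.1, -0.3]
finger_gap: 0.0915
grasp_force: 0.0
```

>>> send_rows([
  [[0,0,0],[0,0,0]],
  [[0,0,0],[0,0,0]],
])

```text
time_s: 1.15
eef_pos: [0.4984, -0.2625, 0.2233]
ee_rot: [-2.399, -2.027, 0.001]
force: [-0.3, -0.1, 0.5]
finger_gap: 0.091
grasp_force: 0.0
```

```bash
python3 - <<'E'
from h import *
from bench import r,eyes
o=r.get_obs(); print(o["time_s"],o["eef_pos"],o["ee_rot"],o["q"])
P=eyes.camera_params("wrist"); w=eyes.capture("wrist"); cv2.imwrite("pics/w1.png",w)
np.save("w1.npy",P,allow_pickle=True)
E
```

```text
1.15 [ 0.49844963 -0.26252952  0.22330803] [-2.39881044e+00 -2.02723529e+00  9.97739500e-04] [-5.05023651e-01  2.96125819e-01  1.57483733e+00 -2.87364230e-04
  1.27169305e+00 -3.37427738e-01]
```

View pics/w1.png

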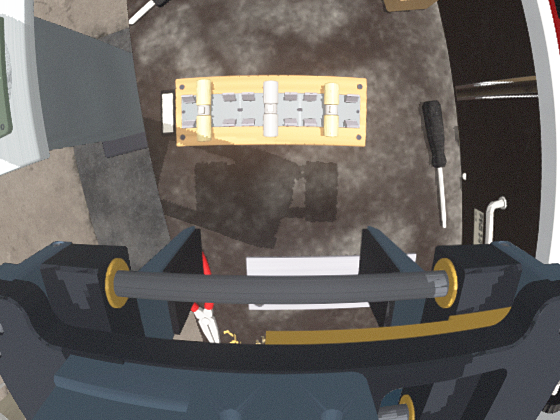

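The wrist view shows the board spanning about (177,77)–(367,147). The card is on the left at (168,113), with cylinders at (204,108), (271,108) and (331,108).

```bash
python3 - <<'E'
from h import *
P=np.load("w1.npy",allow_pickle=True).item(); t=cv2.imread("pics/w1.png"); hsv=cv2.cvtColor(t,cv2.COLOR_BGR2HSV)
def box(m,x0,x1,y0,y1):
    o=np.zeros(m.shape,np.uint8);o[y0:y1,x0:x1]=m[y0:y1,x0:x1];return o
m=cv2.morphologyEx(box((hsv[...,1]>70)&(hsv[...,2]>120),170,380,65,160),cv2.MORPH_CLOSE,np.ones((9,9)))
c,a,s=rect(P,m,.006,True);print("stand",c,a,s)
u=-np.array([np.cos(a),np.sin(a)])
for k in(70,0,-70):print("place",k,(c+k*u).round(1),proj(P,[*(c+k*u)/1000,.035],True).round(1))
for y in (92,126):
  print(y,[tuple(t[y,x]) for x in range(190,222,2)])
  print(y,[tuple(t[y,x]) for x in range(258,284,2)])
E
```

```text
stand [ 500.61154175 -170.74478149] -0.17121238 [85.11409759521484, 231.5784149169922]
place 70 [ 431.6 -158.8] [[205.5 109.7]]
place 0 [ 500.6 -170.7] [[268.7 108.2]]
place -70 [ 569.6 -182.7] [[332.8 109.2]]
92 [(np.uint8(171), np.uint8(238), np.uint8(254)), (np.uint8(170), np.uint8(239), np.uint8(254)), (np.uint8(173), np.uint8(237), np.uint8(254)), (np.uint8(178), np.uint8(236), np.uint8(251)), (np.uint8(210), np.uint8(251), np.uint8(254)), (np.uint8(229), np.uint8(254), np.uint8(255)), (np.uint8(240), np.uint8(255), np.uint8(255)), (np.uint8(238), np.uint8(255), np.uint8(255)), (np.uint8(219), np.uint8(253), np.uint8(255)), (np.uint8(187), np.uint8(243), np.uint8(252)), (np.uint8(150), np.uint8(205), np.uint8(226)), (np.uint8(114), np.uint8(165), np.uint8(212)), (np.uint8(169), np.uint8(240), np.uint8(255)), (np.uint8(168), np.uint8(237), np.uint8(255)), (np.uint8(167), np.uint8(238), np.uint8(255)), (np.uint8(166), np.uint8(237), np.uint8(255))]
92 [(np.uint8(183), np.uint8(239), np.uint8(255)), (np.uint8(178), np.uint8(234), np.uint8(255)), (np.uint8(176), np.uint8(234), np.ui
[... 1153 characters left out ...]
(199), np.uint8(201), np.uint8(210)), (np.uint8(189), np.uint8(194), np.uint8(201))]
126 [(np.uint8(160), np.uint8(191), np.uint8(222)), (np.uint8(177), np.uint8(223), np.uint8(248)), (np.uint8(162), np.uint8(206), np.uint8(236)), (np.uint8(228), np.uint8(231), np.uint8(234)), (np.uint8(243), np.uint8(246), np.uint8(248)), (np.uint8(248), np.uint8(251), np.uint8(252)), (np.uint8(255), np.uint8(255), np.uint8(255)), (np.uint8(248), np.uint8(251), np.uint8(252)), (np.uint8(244), np.uint8(248), np.uint8(250)), (np.uint8(230), np.uint8(234), np.uint8(239)), (np.uint8(167), np.uint8(193), np.uint8(220)), (np.uint8(168), np.uint8(218), np.uint8(245)), (np.uint8(166), np.uint8(220), np.uint8(247))]
```

```bash
python3 - <<'E'
from h import *
P=np.load("w1.npy",allow_pickle=True).item(); t=cv2.imread("pics/w1.png")
for y in (90,126): print(y,[int(v) for v in t[y,316:350,0]])
for n,p in(("c1",(203.5,108)),("c2",(271,108)),("c3",(332,108))):
    print(n,(1000*cast(P,p,.03,True)[0]).round(1))
print("tcp px",proj(P,[.49845,-.26253,.2233],True), "stand px",proj(P,[.5006,-.1707,.006],True))
x0,y0=160,60;c=cv2.resize(t[60:160,160:380],None,fx=3.6,fy=3.6,interpolation=cv2.INTER_CUBIC);cv2.imwrite("pics/w1c.png",c)
E
```

```text
90 [173, 169, 175, 171, 133, 116, 114, 115, 136, 153, 189, 196, 210, 214, 202, 224, 247, 242, 227, 224, 217, 217, 182, 169, 169, 170, 163, 172, 167, 170, 166, 171, 167, 169]
126 [183, 189, 196, 204, 202, 173, 143, 128, 165, 181, 185, 215, 215, 223, 227, 241, 245, 238, 227, 223, 212, 193, 207, 230, 232, 231, 235, 177, 210, 143, 146, 218, 228, 216]
c1 [ 428.6 -156.    30. ]
c2 [ 503.  -170.8   30. ]
c3 [ 569.7 -181.2   30. ]
tcp px [[280.61201847 257.57112308]] stand px [[269.61001365 109.21605128]]
```

View pics/w1c.png

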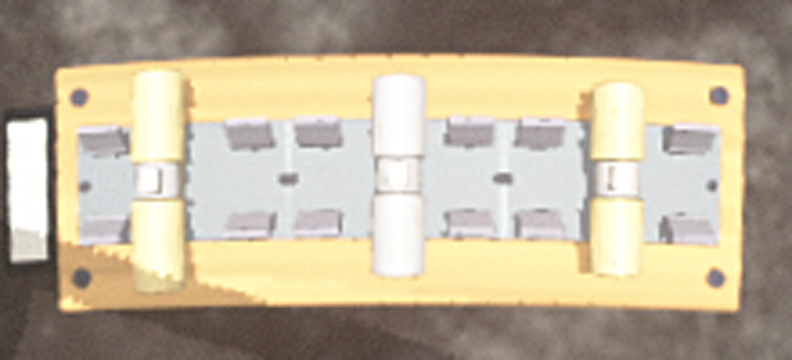

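The crop shows cylinders at crop x≈158, 398 and 616 (wrist px 203.9, 270.6, 331.1), with low nest tabs beside them. I'll hover above place 1 (bottom brass, 72 mm) and check.

>>> send_rows([
  [[-14,21,-24],[0,0,0]],
  [[-28,42,-48],[0,0,0]],
  [[-41,63,-72],[0,0,0]],
  [[-55,84,-96],[0,0,0]],
  [[-68.5,104.5,-123],[0,0,0]],
])

```text
time_s: 1.62
eef_pos: [0.4273, -0.1603, 0.1006]
ee_rot: [2.405, 2.018, 0.001]
force: [0.6, -0.2, -1.1]
finger_gap: 0.0913
grasp_force: 0.0
```

```bash
python3 - <<'E'
from h import *
from bench import r,eyes
o=r.get_obs(); print(o["time_s"],o["eef_pos"])
P=eyes.camera_params("wrist"); w=eyes.capture("wrist"); cv2.imwrite("pics/w2.png",w)
np.save("w2.npy",P,allow_pickle=True)
print(proj(P,[[.430,-.157,.026],[.430,-.157,.1]],True))
E
```

```text
1.6167 [ 0.42729528 -0.16025944  0.10056035]
[[283.23241165 214.73142307]
 [284.3633783  251.28857099]]
```

View pics/w2.png

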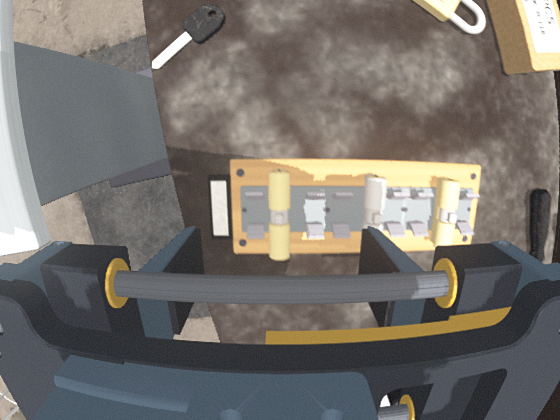

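The hover view shows cyl_1 centred at about (279.5, 215), midway between the fingertips at (200,228) and (365,228).

```bash
python3 - <<'E'
from h import *
from bench import r
P=np.load("w2.npy",allow_pickle=True).item()
for p in((279.5,171.5),(279.3,259.5),(279.4,215.5)): print((1000*cast(P,p,.026,True)[0]).round(1))
print(r.get_obs()["eef_pos"],R.from_rotvec(r.get_obs()["ee_rot"]).as_matrix()[:,0])
t=cv2.imread("pics/w2.png");print([int(v) for v in t[195,262:300,0]]);print([int(v) for v in t[250,262:300,0]])
E
```

```text
[ 433.1 -122.9   26. ]
[ 420.3 -194.1   26. ]
[ 426.9 -157.1   26. ]
[ 0.41846765 -0.15479605  0.0947489 ] [0.17293595 0.98492263 0.00453462]
[166, 149, 153, 152, 158, 155, 149, 152, 149, 158, 165, 175, 175, 172, 175, 180, 177, 177, 175, 171, 172, 172, 164, 171, 164, 161, 151, 147, 153, 155, 156, 160, 155, 157, 161, 152, 155, 153]
[132, 134, 135, 132, 138, 135, 137, 140, 145, 161, 163, 162, 166, 169, 170, 171, 173, 171, 174, 169, 169, 169, 166, 168, 161, 159, 150, 137, 133, 133, 132, 130, 131, 134, 135, 130, 130, 136]
```

>>> send_rows([
  [[0,0,0],[0,0,0]],
  [[0,0,0],[0,0,0]],
  [[0,0,0],[0,0,0]],
])

```text
time_s: 1.92
eef_pos: [0.4302, -0.1614, 0.1021]
ee_rot: [2.402, 2.019, 0.002]
force: [0.6, -0.0, -0.9]
finger_gap: 0.0913
grasp_force: 0.0
```

```bash
cat >> h.py <<'E'
def brass(P,t,x0,x1,y0,y1,z=.026,hue=True):
    """brass blob in window -> rect on plane z (fisheye)"""
    s=t[y0:y1,x0:x1]; hsv=cv2.cvtColor(s,cv2.COLOR_BGR2HSV)
    return hsv
E
python3 - <<'E'
from h import *
from bench import r,eyes
o=r.get_obs(); print(o["time_s"],o["eef_pos"],o["joint_vel"].round(3))
P=eyes.camera_params("wrist"); w=eyes.capture("wrist"); cv2.imwrite("pics/w3.png",w)
hsv=cv2.cvtColor(w,cv2.COLOR_BGR2HSV)
for y in(185,195,250):print(y,[int(v) for v in w[y,258:300,0]])
print("cast",(1000*cast(P,[[279.5,171.5],[279.3,259.5]],.026,True)).round(1))
print([int(v) for v in w[160:182,279,0]],[int(v) for v in w[245:268,279,0]])
E
```

```text
1.9167 [ 0.43016971 -0.16138895  0.10210581] [ 0.001 -0.    -0.012  0.     0.003  0.001]
185 [130, 124, 130, 125, 122, 130, 116, 142, 155, 160, 170, 168, 162, 173, 174, 171, 178, 184, 176, 171, 173, 172, 172, 166, 168, 162, 156, 147, 132, 130, 130, 124, 126, 130, 129, 128, 124, 130, 132, 129, 133, 129]
195 [164, 148, 140, 153, 159, 159, 152, 150, 150, 154, 164, 165, 168, 173, 172, 174, 177, 179, 178, 178, 173, 172, 172, 166, 168, 160, 164, 144, 138, 148, 156, 155, 156, 156, 156, 156, 156, 157, 159, 155, 156, 157]
250 [134, 133, 133, 138, 133, 131, 131, 134, 141, 150, 153, 163, 170, 170, 174, 168, 169, 172, 172, 172, 172, 172, 166, 169, 168, 156, 162, 148, 127, 125, 127, 131, 130, 130, 128, 129, 128, 132, 132, 131, 132, 133]
cast [[ 436.  -124.3   26. ]
 [ 423.2 -196.    26. ]]
[171, 179, 164, 130, 119, 119, 119, 122, 130, 131, 130, 143, 154, 166, 170, 176, 180, 176, 173, 171, 172, 169] [167, 165, 175, 171, 169, 172, 168, 171, 169, 163, 168, 173, 174, 169, 108, 63, 62, 62, 68, 69, 69, 69, 71]
```

```bash
sed -i '/^def brass/,$d' h.py; python3 - <<'E'
from h import *
from bench import r,eyes
o=r.get_obs(); print(o["eef_pos"])
P=eyes.camera_params("wrist")
for z in(.022,.028):print("cast",(1000*cast(P,[[275.2,171],[276,258.5],[275.6,215]],z,True)).round(1))
M=R.from_rotvec(o["ee_rot"]).as_matrix();print(M[:,2])
E
```

```text
[ 0.43040823 -0.16133077  0.10220262]
cast [[ 432.9 -123.9   22. ]
 [ 420.6 -196.4   22. ]
 [ 427.  -158.9   22. ]]
cast [[ 433.2 -123.1   28. ]
 [ 421.1 -193.8   28. ]
 [ 427.4 -157.2   28. ]]
[ 0.00342962 -0.00158809 -0.99999286]
```

>>> send_rows([
  [[-1,0.5,-16],[0,0,0]],
  [[-2,1,-36],[0,0,0]],
  [[-3,1,-56],[0,0,0]],
  [[-3,1,-62],[0,0,0]],
  [[-3,1,-62],[0,0,0]],
])

```text
time_s: 2.38
eef_pos: [0.4258, -0.1591, 0.0383]
ee_rot: [-2.403, -2.022, 0.001]
force: [0.2, -0.7, -0.6]
finger_gap: 0.0907
grasp_force: 0.0
```

>>> send_rows([
  [[0,0,0],[0,0,0]],
  [[0,0,0],[0,0,0]],
  [[0,0,0],[0,0,0]],
])

```text
time_s: 2.63
eef_pos: [0.427, -0.1592, 0.0401]
ee_rot: [2.401, 2.022, 0.002]
force: [0.7, -0.9, 0.6]
finger_gap: 0.0912
grasp_force: 0.0
```

>>> send_rows([
  [[0,0,-8],[0,0,0]],
  [[0,0,-16],[0,0,0]],
  [[0,0,-16],[0,0,0]],
  [[0,0,-16],[0,0,0]],
])

```text
time_s: 2.97
eef_pos: [0.4283, -0.1589, 0.0257]
ee_rot: [2.399, 2.021, 0.006]
force: [-4.3, 5.0, 25.8]
finger_gap: 0.091
grasp_force: 29.9
```

>>> send_rows([
  [[0,0,0],[0,0,0]],
  [[0,0,0],[0,0,0]],
  [[0,0,0],[0,0,0]],
  [[0,0,0],[0,0,0]],
  [[0,0,0],[0,0,0]],
], grip=-1)

```text
time_s: 3.38
eef_pos: [0.4346, -0.1602, 0.0262]
ee_rot: [2.393, 2.012, 0.018]
force: [4.4, 3.9, 16.4]
finger_gap: 0.0613
grasp_force: 21.1
```

>>> send_rows([
  [[0,0,0],[0,0,0]],
  [[0,0,0],[0,0,0]],
  [[0,0,0],[0,0,0]],
  [[0,0,0],[0,0,0]],
  [[0,0,0],[0,0,0]],
])

```text
time_s: 3.8
eef_pos: [0.4311, -0.1596, 0.0257]
ee_rot: [2.397, 2.017, 0.011]
force: [4.2, 4.0, 18.0]
finger_gap: 0.0529
grasp_force: 35.6
```

The fingertips rest on the nest tabs (top z≈26), so I'll raise slightly and close again.

>>> send_rows([
  [[0,0,4],[0,0,0]],
  [[0,0,4],[0,0,0]],
  [[0,0,4],[0,0,0]],
  [[0,0,4],[0,0,0]],
  [[0,0,4],[0,0,0]],
])

```text
time_s: 4.22
eef_pos: [0.4232, -0.1579, 0.0272]
ee_rot: [-2.399, -2.021, 0.005]
force: [-4.8, 1.0, 13.1]
finger_gap: 0.0171
grasp_force: 39.8
```

>>> send_rows([
  [[0,0,0],[0,0,0]],
  [[0,0,0],[0,0,0]],
  [[0,0,0],[0,0,0]],
  [[0,0,0],[0,0,0]],
])

```text
time_s: 4.55
eef_pos: [0.4233, -0.158, 0.0272]
ee_rot: [-2.399, -2.021, 0.005]
force: [-6.1, 1.0, 13.9]
finger_gap: 0.0172
grasp_force: 40.0
```

```bash
python3 - <<'E'
from h import *
from bench import r,eyes
w=eyes.capture("wrist"); o=r.get_obs(); print(o["time_s"],o["eef_pos"],o["ee_rot"],o["finger_gap"],o["force"],o["grasp_force"])
cv2.imwrite("pics/w4.png",cv2.resize(w[120:300,150:480],None,fx=2.4,fy=2.4))
E
```

```text
4.6 [ 0.42331977 -0.15795825  0.02719672] [-2.39919896 -2.02129518  0.00475279] 0.017219532266847862 [-5.25610647  1.69033676 13.22997524] 40.042488388717175
```

View pics/w4.png

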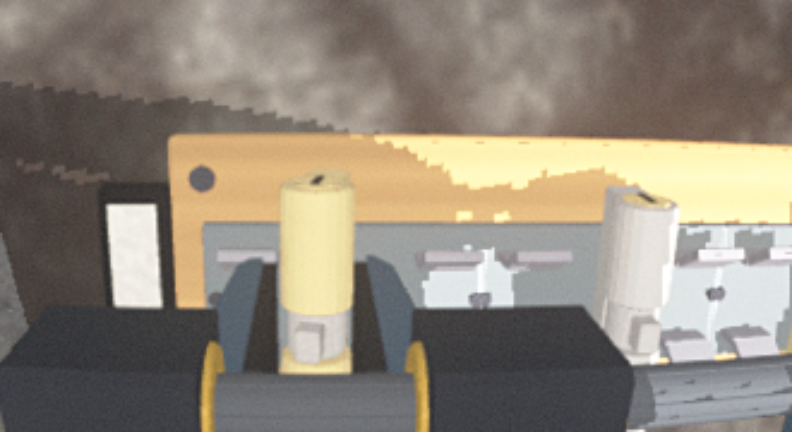

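The crop shows cyl_1 (280–355 px) held between the fingers with a gap of 17 mm. I'll lift it.

>>> send_rows([
  [[0,0,5],[0,0,0]],
  [[0,0,10],[0,0,0]],
  [[0,0,20],[0,0,0]],
  [[0,0,40],[0,0,0]],
  [[0,0,70],[0,0,0]],
])

```text
time_s: 5.02
eef_pos: [0.4238, -0.1579, 0.0955]
ee_rot: [-2.399, -2.02, 0.005]
force: [0.9, -0.2, -1.9]
finger_gap: 0.0169
grasp_force: 28.7
```

>>> send_rows([
  [[0,0,10],[0,0,0]],
  [[0,0,10],[0,0,0]],
  [[0,0,10],[0,0,0]],
  [[0,0,10],[0,0,0]],
])

```text
time_s: 5.35
eef_pos: [0.4249, -0.1582, 0.1058]
ee_rot: [-2.401, -2.022, 0.002]
force: [-0.7, -0.1, -2.1]
finger_gap: 0.0172
grasp_force: 28.7
```

```bash
python3 - <<'E'
from h import *
from bench import r,eyes
o=r.get_obs();w=eyes.capture("wrist");t=eyes.capture("top"); print(o["time_s"],o["eef_pos"],o["ee_rot"],o["finger_gap"],o["force"],o["torque"],o["grasp_force"])
cv2.imwrite("pics/t5.png",t)
a=cv2.resize(w[120:300,150:480],None,fx=1.6,fy=1.6);b=cv2.resize(t[150:260,310:380],(183,288));cv2.imwrite("pics/w5.png",np.hstack([a,b]))
E
```

```text
5.35 [ 0.42487706 -0.15822718  0.10577606] [-2.40119464e+00 -2.02231255e+00  1.95263999e-03] 0.017185897710027667 [-0.66187248 -0.11057246 -2.10814874] [ 0.0028022  -0.04144155 -0.02148722] 28.732424257323146
```

View pics/w5.png

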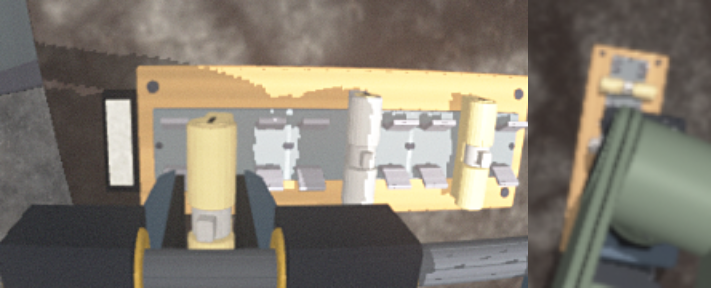

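The picture shows cyl_1 cleanly held above the stand, with place 1 empty. I'll move on to view the carrier.

>>> send_rows([
  [[8,15,25],[0,0,0.06]],
  [[20,50,45],[0,0,0.13]],
  [[34,88,60],[0,0,0.21]],
  [[48,126,64],[0,0,0.3]],
  [[62,164,64],[0,0,0.4]],
])

```text
time_s: 5.87
eef_pos: [0.4888, 0.0069, 0.1716]
ee_rot: [1.948, 2.463, 0.002]
force: [0.8, -0.1, -2.1]
finger_gap: 0.0171
grasp_force: 28.7
```

>>> send_rows([
  [[14,36,0],[0,0,0.08]],
  [[26,66,0],[0,0,0.15]],
  [[36,88,0],[0,0,0.19]],
  [[42,101,0],[0,0,0.21]],
  [[43,104,0],[0,0,0.22]],
])

```text
time_s: 6.28
eef_pos: [0.5314, 0.1112, 0.1697]
ee_rot: [-1.667, -2.662, 0.001]
force: [0.2, -0.2, -2.4]
finger_gap: 0.0171
grasp_force: 28.7
```

>>> send_rows([
  [[0,0,0],[0,0,0]],
  [[0,0,0],[0,0,0]],
  [[0,0,0],[0,0,0]],
  [[0,0,0],[0,0,0]],
  [[0,0,0],[0,0,0]],
])

```text
time_s: 6.7
eef_pos: [0.5307, 0.1083, 0.1711]
ee_rot: [1.673, 2.659, -0.0]
force: [-0.7, 0.9, -2.9]
finger_gap: 0.0173
grasp_force: 28.7
```

```bash
python3 - <<'E'
from h import *
from bench import r,eyes
o=r.get_obs();P=eyes.camera_params("wrist");w=eyes.capture("wrist"); print(o["time_s"],o["eef_pos"],o["ee_rot"],o["finger_gap"],o["joint_vel"].round(3))
cv2.imwrite("pics/w6.png",w);np.save("w6.npy",P,allow_pickle=True)
cv2.imwrite("pics/w6c.png",cv2.resize(w[10:260,100:450],None,fx=2.2,fy=2.2,interpolation=cv2.INTER_CUBIC))
E
```

```text
6.7 [0.53065875 0.10830323 0.17111674] [ 1.67329892e+00  2.65868028e+00 -3.40692016e-05] 0.017338898340167042 [ 0.005  0.002 -0.005  0.002  0.    -0.001]
```

View pics/w6c.png

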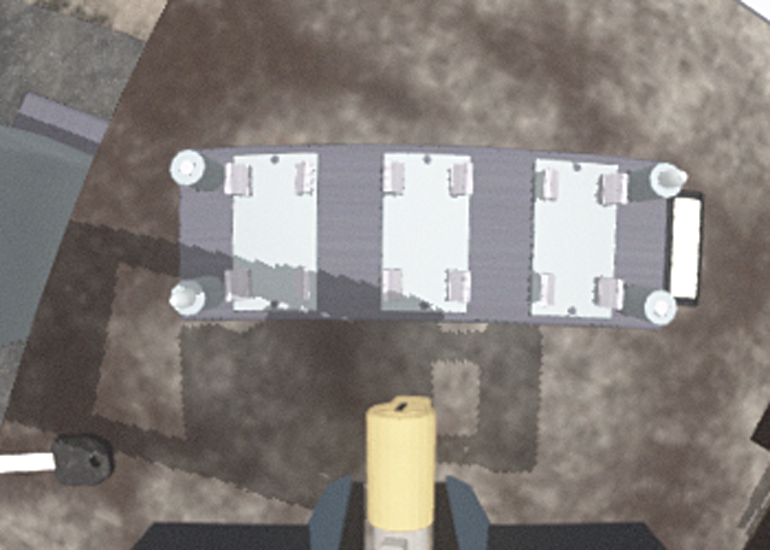

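The picture shows the carrier with its card at the right (686,248). Pins are on the posts at (664,180) and (190,298), and bare posts are at (188,168) and (660,306). The held cylinder's centreline is at crop x≈401.

```bash
python3 - <<'E'
from h import *
P=np.load("w6.npy",allow_pickle=True).item(); t=cv2.imread("pics/w6.png")
crop=np.array([[664,180],[660,306],[188,168],[190,298]],float); px=(crop+.5)/2.2-.5+[100,10]
g=cv2.medianBlur(cv2.cvtColor(t,cv2.COLOR_BGR2GRAY),3)
W=cast(P,px,.044,True)[:,:2]*1000
L=np.array([[102,28],[102,-28],[-102,28],[-102,-28]])
print(W.round(1)); c=W.mean(0); Lc=L-L.mean(0); d=W-c
th=np.arctan2((Lc[:,0]*d[:,1]-Lc[:,1]*d[:,0]).sum(),(Lc*d).sum()); Rm=np.array([[np.cos(th),-np.sin(th)],[np.sin(th),np.cos(th)]])
print("carrier",c,th,"resid",(d-Lc@Rm.T).round(1).tolist())
for k in(70,0,-70):print(k,(c+Rm@[k,0]).round(1))
T=np.array([.53065875,.10830323,.17111674]);M=R.from_rotvec([1.67329892e+00,2.65868028e+00,0]).as_matrix()
print("yaw_x",np.arctan2(M[1,0],M[0,0]),"want",th+np.pi/2)
print("pred held axis px",proj(P,T+np.array([[.036,0,-.001],[.02,0,-.005]])@M.T,True))
# seat plates z=.010
for x in((233+318)/2,(382+468)/2,(533+617)/2):print("plate",(cast(P,[(x+.5)/2.2-.5+100,(235.5)/2.2+9.5],.010,True)[0]*1000).round(1))
E
```

```text
[[586.8 255.1]
 [610.4 205.4]
 [403.6 170.8]
 [427.4 120.5]]
carrier [507.03235426 187.95739915] 0.4335990262569479 resid [[-1.0, -1.1], [-1.0, 0.0], [0.9, 0.3], [1.2, 0.8]]
70 [570.6 217.4]
0 [507. 188.]
-70 [443.5 158.5]
yaw_x 2.0181185502125585 want 2.0043953530518444
pred held axis px [[279.57707468 195.59076424]
 [279.59056989 226.55631728]]
plate [444.9 157.8  10. ]
plate [507.3 186.7  10. ]
plate [569.7 218.7  10. ]
```

>>> send_rows([
  [[10,28,0],[0,0,-0.005]],
  [[20,56,0],[0,0,-0.01]],
  [[30,84,-10],[0,0,-0.016]],
  [[36,100,-30],[0,0,-0.016]],
  [[37.7,106,-60],[0,0,-0.016]],
])

```text
time_s: 7.17
eef_pos: [0.572, 0.2185, 0.1131]
ee_rot: [1.688, 2.644, 0.012]
force: [-0.0, 0.7, -3.1]
finger_gap: 0.017
grasp_force: 28.7
```

>>> send_rows([
  [[0,0,-20],[0,0,0]],
  [[0,0,-35],[0,0,0]],
  [[0,0,-45],[0,0,0]],
  [[0,0,-48],[0,0,0]],
  [[0,0,-48],[0,0,0]],
])

```text
time_s: 7.58
eef_pos: [0.5685, 0.215, 0.0626]
ee_rot: [-1.693, -2.646, 0.001]
force: [-0.6, -0.4, -2.1]
finger_gap: 0.0176
grasp_force: 28.7
```

>>> send_rows([
  [[0,0,0],[0,0,0]],
  [[0,0,0],[0,0,0]],
  [[0,0,0],[0,0,0]],
  [[0,0,0],[0,0,0]],
])

```text
time_s: 7.92
eef_pos: [0.5692, 0.2154, 0.0639]
ee_rot: [1.692, 2.646, 0.002]
force: [-0.2, -0.2, -3.7]
finger_gap: 0.0172
grasp_force: 28.7
```

```bash
python3 - <<'E'
from h import *
from bench import r,eyes
o=r.get_obs();P=eyes.camera_params("wrist");w=eyes.capture("wrist"); print(o["time_s"],o["eef_pos"],o["ee_rot"],o["finger_gap"],o["joint_vel"].round(3))
cv2.imwrite("pics/w7.png",w);np.save("w7.npy",P,allow_pickle=True)
cv2.imwrite("pics/w7c.png",cv2.resize(w[110:300,100:450],None,fx=2.2,fy=2.2,interpolation=cv2.INTER_CUBIC))
E
```

```text
7.9167 [0.56915196 0.2154484  0.06389898] [1.69195982e+00 2.64568808e+00 2.36926318e-03] 0.017214733691970047 [ 0.003  0.004  0.004  0.001 -0.001 -0.001]
```

View pics/w7c.png

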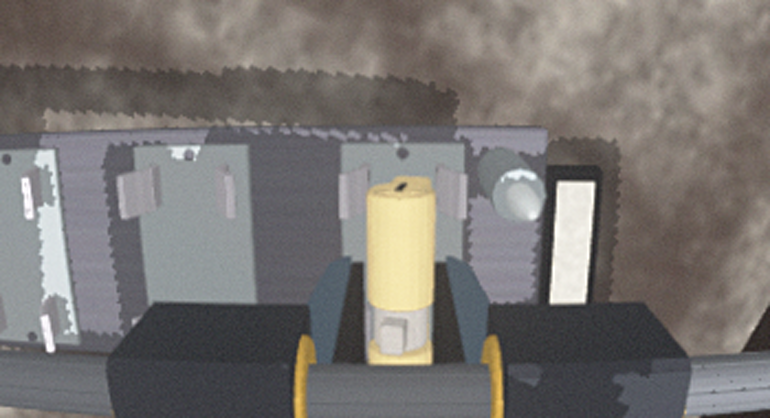

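The held cylinder's axis (crop x≈401) lines up with the seat plate centre (402) and its hole (402,153). I'll descend and release.

>>> send_rows([
  [[0,0,-9],[0,0,0]],
  [[0,0,-18],[0,0,0]],
  [[0,0,-27],[0,0,0]],
  [[0,0,-33],[0,0,0]],
  [[0,0,-34],[0,0,0]],
])

```text
time_s: 8.38
eef_pos: [0.5677, 0.2151, 0.0273]
ee_rot: [-1.691, -2.645, 0.004]
force: [-0.6, -0.0, -1.6]
finger_gap: 0.0171
grasp_force: 30.9
```

>>> send_rows([
  [[0,0,0],[0,0,0]],
  [[0,0,0],[0,0,0]],
  [[0,0,0],[0,0,0]],
])

```text
time_s: 8.63
eef_pos: [0.5684, 0.2153, 0.0287]
ee_rot: [-1.692, -2.646, 0.001]
force: [0.4, -0.7, -2.6]
finger_gap: 0.0176
grasp_force: 29.1
```

>>> send_rows([
  [[0,0,0],[0,0,0]],
  [[0,0,0],[0,0,0]],
  [[0,0,0],[0,0,0]],
  [[0,0,0],[0,0,0]],
  [[0,0,0],[0,0,0]],
], grip=-0.1)

```text
time_s: 9.05
eef_pos: [0.569, 0.2155, 0.0294]
ee_rot: [1.692, 2.646, 0.001]
force: [0.1, -0.2, -0.1]
finger_gap: 0.0409
grasp_force: 0.0
```

>>> send_rows([
  [[0,0,5],[0,0,0]],
  [[0,0,20],[0,0,0]],
  [[0,0,50],[0,0,0]],
  [[0,0,80],[0,0,0]],
  [[0,0,110],[0,0,0]],
])

```text
time_s: 9.47
eef_pos: [0.5684, 0.2152, 0.1404]
ee_rot: [-1.692, -2.647, 0.0]
force: [0.5, 0.5, -0.4]
finger_gap: 0.0409
grasp_force: 0.0
```

>>> send_rows([
  [[-4,-20,8],[0,0,-0.06]],
  [[-8,-55,12],[0,0,-0.14]],
  [[-14,-92,15],[0,0,-0.23]],
  [[-20,-128,15],[0,0,-0.32]],
  [[-26,-164,15],[0,0,-0.4]],
])

```text
time_s: 9.88
eef_pos: [0.5423, 0.05, 0.1548]
ee_rot: [2.188, 2.253, 0.002]
force: [0.5, -0.2, -0.7]
finger_gap: 0.041
grasp_force: 0.0
```

>>> send_rows([
  [[-6,-40,0],[0,0,-0.06]],
  [[-14,-80,0],[0,0,-0.12]],
  [[-21,-118,0],[0,0,-0.17]],
  [[-26,-140,0],[0,0,-0.2]],
  [[-26,-150,0],[0,0,-0.203]],
])

```text
time_s: 10.3
eef_pos: [0.5155, -0.1015, 0.1545]
ee_rot: [2.405, 2.02, -0.001]
force: [-0.4, -0.5, 0.4]
finger_gap: 0.0409
grasp_force: 0.0
```

>>> send_rows([
  [[0,0,0],[0,0,0]],
  [[0,0,0],[0,0,0]],
  [[0,0,0],[0,0,0]],
  [[0,0,0],[0,0,0]],
])

```text
time_s: 10.63
eef_pos: [0.5169, -0.0972, 0.1539]
ee_rot: [-2.4, -2.027, -0.001]
force: [0.1, 0.1, 0.3]
finger_gap: 0.0407
grasp_force: 0.0
```

```bash
python3 - <<'E'
from h import *
from bench import r,eyes
o=r.get_obs();P=eyes.camera_params("wrist");w=eyes.capture("wrist");t=eyes.capture("top"); print(o["time_s"],o["eef_pos"],o["ee_rot"],o["finger_gap"],o["joint_vel"].round(3))
cv2.imwrite("pics/w8.png",w);np.save("w8.npy",P,allow_pickle=True);cv2.imwrite("pics/t8.png",t)
a=cv2.resize(w[60:270,150:440],None,fx=1.8,fy=1.8,interpolation=cv2.INTER_CUBIC)
b=cv2.resize(t[155:260,185:255],(int(70*3.6),378),interpolation=cv2.INTER_CUBIC);cv2.imwrite("pics/w8c.png",np.hstack([a,b]))
E
```

```text
10.6333 [ 0.51694853 -0.09723556  0.15394669] [-2.39964780e+00 -2.02725745e+00 -5.24904803e-04] 0.040677149225954744 [ 0.     0.002  0.002 -0.001 -0.001 -0.001]
```

View pics/w8c.png

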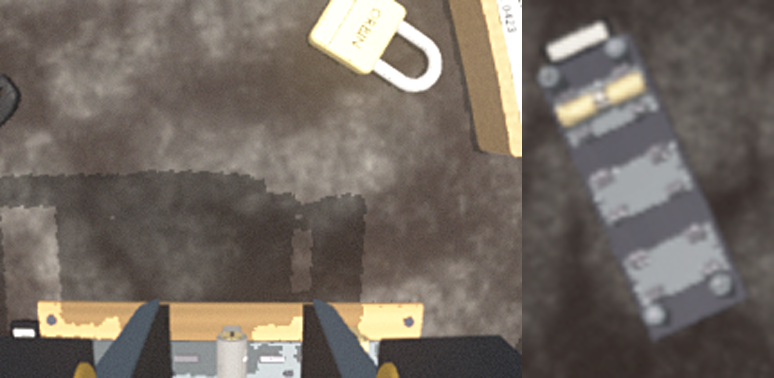

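Top crop shows cyl_1 lying in place one next to the card; the wrist crop shows the nickel cylinder at crop x≈232, between the fingertips (158, 305).

```bash
python3 - <<'E'
from h import *
P=np.load("w8.npy",allow_pickle=True).item(); w=cv2.imread("pics/w8.png")
T=np.array([516.9,-97.2,153.9])
for y in(246,252):print(y,[int(v) for v in w[y,262:300,0]])
X=cast(P,[278.9,246],.026,True)[0]*1000; e=np.array([.1737,.985]);f=np.array([.985,-.1737])
print(X, "lateral (tool y) of TCP minus cyl:",(T[:2]-X[:2])@f)
t=cv2.imread("pics/t8.png");hsv=cv2.cvtColor(t,cv2.COLOR_BGR2HSV);PT=dict(np.load("w8.npy",allow_pickle=True).item())
from bench import eyes
PT=eyes.camera_params("top");m=((hsv[...,1]>60)&(hsv[...,2]>150)).astype(np.uint8);o=np.zeros_like(m);o[165:195,190:225]=m[165:195,190:225]
print("cyl1 top",rect(PT,o,.03)); W=cast(PT,[[193,176],[211.5,167.5],[222.5,242],[240,234]],.044)[:,:2]*1000
c,a,s=rect(PT,o,.03);u=np.array([.909,.4173]);print("local",(c-W.mean(0))@u,(c-W.mean(0))@[-u[1],u[0]])
E
```

```text
246 [127, 128, 122, 121, 130, 127, 121, 119, 137, 148, 148, 135, 126, 130, 132, 122, 83, 82, 122, 134, 130, 129, 129, 143, 138, 127, 118, 124, 172, 185, 182, 185, 182, 182, 180, 183, 182, 179]
252 [150, 153, 148, 150, 150, 148, 149, 151, 161, 184, 193, 198, 205, 203, 205, 212, 209, 212, 210, 213, 201, 203, 199, 185, 173, 158, 146, 155, 164, 222, 231, 179, 158, 150, 145, 145, 147, 159]
[ 507.91017608 -140.05402992   26.        ] lateral (tool y) of TCP minus cyl: 1.4112315686178658
cyl1 top (array([562.08477783, 234.11257935]), np.float32(-1.0994446), [15.506397247314453, 27.754701614379883])
local 73.34624395490057 22.93347813002154
```

>>> send_rows([
  [[-8,-33,0],[0,0,0]],
  [[-14,-60,-10],[0,0,0]],
  [[-17,-73,-40],[0,0,0]],
  [[-17,-73,-75],[0,0,0]],
  [[-17,-73,-100],[0,0,0]],
])

```text
time_s: 11.15
eef_pos: [0.4989, -0.1716, 0.0521]
ee_rot: [-2.402, -2.024, 0.001]
force: [0.6, 0.2, -0.2]
finger_gap: 0.0411
grasp_force: 0.0
```

>>> send_rows([
  [[0,0,-8],[0,0,0]],
  [[0,0,-8],[0,0,0]],
  [[0,0,-8],[0,0,0]],
  [[0,0,-8],[0,0,0]],
  [[0,0,-8],[0,0,0]],
])

```text
time_s: 11.57
eef_pos: [0.5011, -0.1718, 0.0477]
ee_rot: [2.399, 2.023, 0.003]
force: [0.7, -0.2, 0.6]
finger_gap: 0.0411
grasp_force: 0.0
```

```bash
python3 - <<'E'
from h import *
from bench import r,eyes
o=r.get_obs();P=eyes.camera_params("wrist");w=eyes.capture("wrist"); print(o["time_s"],o["eef_pos"],o["ee_rot"],o["force"])
cv2.imwrite("pics/w9.png",w)
for y in(215,222,230):
  print(y,[int(v) for v in w[y,255:310,0]])
E
```

```text
11.5667 [ 0.50107525 -0.17181214  0.04767579] [2.39886921 2.02347223 0.00297308] [ 0.69323698 -0.23881974  0.61600445]
215 [158, 163, 157, 155, 164, 159, 155, 156, 154, 163, 160, 157, 159, 165, 180, 196, 196, 198, 209, 210, 210, 220, 219, 221, 219, 225, 224, 224, 222, 222, 221, 218, 220, 213, 214, 212, 210, 203, 199, 185, 177, 168, 159, 162, 161, 162, 159, 160, 162, 164, 152, 146, 144, 185, 197]
222 [157, 161, 163, 163, 158, 163, 161, 160, 163, 158, 158, 164, 161, 163, 182, 199, 201, 189, 208, 214, 213, 217, 220, 218, 219, 222, 222, 223, 223, 218, 221, 218, 222, 215, 212, 211, 210, 201, 199, 182, 173, 167, 160, 161, 160, 162, 162, 161, 162, 162, 160, 161, 161, 160, 157]
230 [160, 164, 158, 162, 160, 160, 157, 156, 164, 158, 165, 156, 162, 162, 181, 196, 201, 202, 208, 209, 213, 212, 219, 221, 221, 220, 222, 222, 223, 219, 219, 221, 219, 218, 219, 215, 208, 202, 203, 189, 169, 160, 162, 158, 159, 163, 162, 164, 160, 158, 159, 161, 160, 162, 158]
```

>>> send_rows([
  [[0,0,-8],[0,0,0]],
  [[0,0,-15],[0,0,0]],
  [[0,0,-19],[0,0,0]],
  [[0,0,-19],[0,0,0]],
  [[0,0,-19],[0,0,0]],
])

```text
time_s: 12.03
eef_pos: [0.4999, -0.1719, 0.0284]
ee_rot: [2.401, 2.024, 0.001]
force: [-3.1, 1.5, 14.0]
finger_gap: 0.041
grasp_force: 9.6
```

>>> send_rows([
  [[0,0,0],[0,0,0]],
  [[0,0,0],[0,0,0]],
  [[0,0,0],[0,0,0]],
  [[0,0,0],[0,0,0]],
  [[0,0,0],[0,0,0]],
], grip=-1)

```text
time_s: 12.45
eef_pos: [0.502, -0.1727, 0.0281]
ee_rot: [2.398, 2.021, 0.004]
force: [2.4, -1.9, 6.5]
finger_gap: 0.0164
grasp_force: 29.8
```

>>> send_rows([
  [[0,0,0],[0,0,0]],
  [[0,0,0],[0,0,0]],
  [[0,0,0],[0,0,0]],
])

```text
time_s: 12.7
eef_pos: [0.5021, -0.1727, 0.0281]
ee_rot: [2.398, 2.021, 0.004]
force: [2.2, -1.4, 7.7]
finger_gap: 0.0164
grasp_force: 29.8
```

>>> send_rows([
  [[0,0,8],[0,0,0]],
  [[0,0,25],[0,0,0]],
  [[0,0,55],[0,0,0]],
  [[0,0,90],[0,0,0]],
  [[0,20,112],[0,0,0.03]],
])

```text
time_s: 13.12
eef_pos: [0.5, -0.1538, 0.1409]
ee_rot: [2.371, 2.057, -0.0]
force: [1.5, -0.2, -1.7]
finger_gap: 0.0164
grasp_force: 29.9
```

>>> send_rows([
  [[0,35,0],[0,0,0.06]],
  [[1,72,0],[0,0,0.13]],
  [[1,109,0],[0,0,0.2]],
  [[2,146,0],[0,0,0.27]],
  [[2,183,0],[0,0,0.34]],
])

```text
time_s: 13.53
eef_pos: [0.5001, 0.0329, 0.1381]
ee_rot: [-1.984, -2.433, 0.003]
force: [-0.2, -0.1, -2.3]
finger_gap: 0.0165
grasp_force: 29.9
```

>>> send_rows([
  [[0,37,0],[0,0,0.06]],
  [[1,74,0],[0,0,0.12]],
  [[2,111,0],[0,0,0.18]],
  [[3,140,-20],[0,0,0.22]],
  [[3,155,-50],[0,0,0.232]],
])

```text
time_s: 13.95
eef_pos: [0.506, 0.1903, 0.0903]
ee_rot: [1.687, 2.647, 0.009]
force: [1.9, -0.9, -3.0]
finger_gap: 0.0162
grasp_force: 29.9
```

>>> send_rows([
  [[0,0,-15],[0,0,0]],
  [[0,0,-22],[0,0,0]],
  [[0,0,-25],[0,0,0]],
  [[0,0,-25],[0,0,0]],
  [[0,0,-25],[0,0,0]],
])

```text
time_s: 14.37
eef_pos: [0.5051, 0.1859, 0.0646]
ee_rot: [1.695, 2.644, 0.001]
force: [-0.4, 0.2, -2.6]
finger_gap: 0.0164
grasp_force: 29.9
```

```bash
python3 - <<'E'
from h import *
from bench import r,eyes
o=r.get_obs();P=eyes.camera_params("wrist");w=eyes.capture("wrist"); print(o["time_s"],o["eef_pos"],o["ee_rot"],o["finger_gap"],o["joint_vel"].round(3))
M=R.from_rotvec(o["ee_rot"]).as_matrix();print("yaw",np.arctan2(M[1,0],M[0,0]))
cv2.imwrite("pics/w10c.png",cv2.resize(w[110:300,100:450],None,fx=2.2,fy=2.2,interpolation=cv2.INTER_CUBIC))
E
```

```text
14.3667 [0.50514518 0.18587081 0.06462246] [1.69479534e+00 2.64444150e+00 1.23445578e-03] 0.016372201220441435 [-0.003 -0.011 -0.01   0.    -0.003  0.001]
yaw 2.001704357104063
```

View pics/w10c.png

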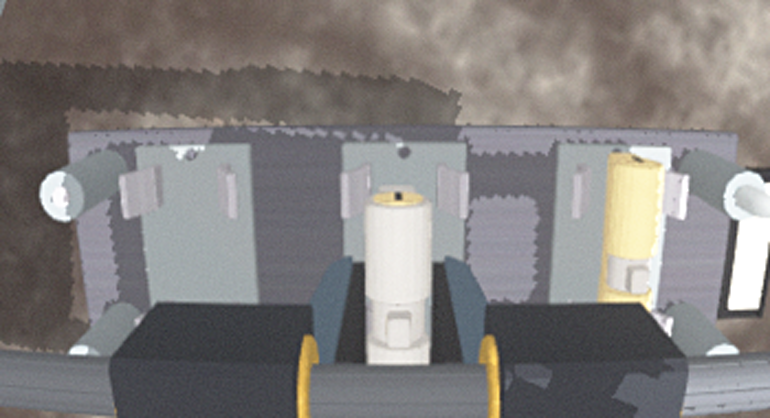

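The nickel cylinder (crop x≈399) sits over the middle seat plate (404), within 1–2 mm, and cyl_1 is lying in place one. I'll nudge 1 mm, descend and release, then go on to cyl_3.

>>> send_rows([
  [[1,0.4,-9],[0,0,0]],
  [[1,0.4,-18],[0,0,0]],
  [[1,0.4,-28],[0,0,0]],
  [[1,0.4,-34],[0,0,0]],
  [[1,0.4,-35],[0,0,0]],
])

```text
time_s: 14.83
eef_pos: [0.5051, 0.1864, 0.028]
ee_rot: [-1.693, -2.645, 0.002]
force: [-1.3, -1.3, 3.4]
finger_gap: 0.0164
grasp_force: 30.4
```

>>> send_rows([
  [[0,0,0],[0,0,0]],
  [[0,0,0],[0,0,0]],
  [[0,0,0],[0,0,0]],
])

```text
time_s: 15.08
eef_pos: [0.5055, 0.1867, 0.0287]
ee_rot: [-1.694, -2.646, 0.0]
force: [-0.5, -0.0, -3.5]
finger_gap: 0.0167
grasp_force: 30.0
```

>>> send_rows([
  [[0,0,0],[0,0,0]],
  [[0,0,0],[0,0,0]],
  [[0,0,0],[0,0,0]],
  [[0,0,0],[0,0,0]],
  [[0,0,0],[0,0,0]],
], grip=-0.1)

```text
time_s: 15.5
eef_pos: [0.5058, 0.1868, 0.0292]
ee_rot: [1.693, 2.646, 0.001]
force: [-0.4, -0.9, 0.7]
finger_gap: 0.0409
grasp_force: 0.0
```

>>> send_rows([
  [[0,0,5],[0,0,0]],
  [[0,0,20],[0,0,0]],
  [[0,0,50],[0,0,0]],
  [[0,0,85],[0,0,0]],
  [[2,-15,115],[0,0,-0.02]],
])

```text
time_s: 15.92
eef_pos: [0.5077, 0.1733, 0.1461]
ee_rot: [1.718, 2.63, 0.003]
force: [0.7, -0.5, -0.3]
finger_gap: 0.0409
grasp_force: 0.0
```

>>> send_rows([
  [[6,-36,0],[0,0,-0.06]],
  [[12,-73,0],[0,0,-0.12]],
  [[18,-110,0],[0,0,-0.19]],
  [[24,-147,0],[0,0,-0.26]],
  [[30,-184,0],[0,0,-0.32]],
])

```text
time_s: 16.33
eef_pos: [0.5376, -0.0139, 0.1446]
ee_rot: [2.12, 2.318, 0.001]
force: [0.0, 0.7, -0.4]
finger_gap: 0.0413
grasp_force: 0.0
```

>>> send_rows([
  [[6,-36,0],[0,0,-0.06]],
  [[12,-73,0],[0,0,-0.12]],
  [[18,-110,-10],[0,0,-0.18]],
  [[25,-145,-35],[0,0,-0.24]],
  [[30,-171,-65],[0,0,-0.262]],
])

```text
time_s: 16.75
eef_pos: [0.5698, -0.1865, 0.0811]
ee_rot: [2.401, 2.016, 0.006]
force: [0.2, 0.4, -0.7]
finger_gap: 0.0409
grasp_force: 0.0
```

>>> send_rows([
  [[0,0,-20],[0,0,0]],
  [[0,0,-28],[0,0,0]],
  [[0,0,-30],[0,0,0]],
  [[0,0,-30],[0,0,0]],
  [[0,0,-30],[0,0,0]],
])

```text
time_s: 17.17
eef_pos: [0.5685, -0.1825, 0.0506]
ee_rot: [2.399, 2.025, 0.002]
force: [-0.4, -0.7, 0.3]
finger_gap: 0.0411
grasp_force: 0.0
```

```bash
python3 - <<'E'
from h import *
from bench import r,eyes
o=r.get_obs();P=eyes.camera_params("wrist");w=eyes.capture("wrist"); print(o["time_s"],o["eef_pos"],o["ee_rot"],o["force"],o["joint_vel"].round(3))
M=R.from_rotvec(o["ee_rot"]).as_matrix();print("yaw",np.arctan2(M[1,0],M[0,0]))
cv2.imwrite("pics/w11.png",w)
for y in(205,225,232): print(y,[int(v) for v in w[y,255:310,0]])
cv2.imwrite("pics/w11c.png",cv2.resize(w[110:300,100:450],None,fx=2.2,fy=2.2,interpolation=cv2.INTER_CUBIC))
E
```

```text
17.1667 [ 0.56854957 -0.18250685  0.05061448] [2.39905963e+00 2.02508121e+00 2.16563804e-03] [-0.42505739 -0.69088828  0.26801239] [ 0.003 -0.01  -0.007 -0.002 -0.003  0.   ]
yaw 1.4021343012977014
205 [162, 160, 162, 157, 162, 159, 161, 156, 159, 161, 158, 159, 158, 156, 153, 168, 170, 174, 180, 179, 176, 184, 186, 189, 187, 190, 187, 191, 192, 190, 185, 185, 186, 178, 177, 181, 172, 172, 171, 161, 143, 152, 158, 160, 159, 158, 159, 155, 160, 157, 157, 154, 160, 157, 155]
225 [168, 168, 171, 168, 165, 168, 168, 170, 175, 171, 167, 169, 169, 155, 148, 167, 168, 167, 173, 177, 177, 183, 180, 177, 189, 184, 190, 188, 187, 184, 183, 183, 178, 179, 182, 179, 174, 174, 164, 157, 163, 171, 170, 171, 169, 169, 171, 168, 166, 168, 170, 166, 171, 168, 168]
232 [167, 169, 172, 169, 163, 171, 172, 170, 167, 170, 165, 168, 169, 166, 152, 167, 174, 174, 180, 173, 177, 181, 186, 182, 180, 180, 186, 185, 183, 182, 186, 185, 181, 179, 177, 180, 174, 169, 165, 158, 167, 169, 170, 168, 169, 168, 167, 170, 168, 169, 168, 168, 168, 169, 170]
```

Cyl_3 is centred (columns 269–294). I'll descend and grip.

>>> send_rows([
  [[0,0,-8],[0,0,0]],
  [[0,0,-16],[0,0,0]],
  [[0,0,-21],[0,0,0]],
  [[0,0,-21.5],[0,0,0]],
  [[0,0,-21.5],[0,0,0]],
])

```text
time_s: 17.63
eef_pos: [0.5677, -0.1827, 0.0287]
ee_rot: [2.402, 2.025, 0.001]
force: [-2.7, 1.2, 9.1]
finger_gap: 0.041
grasp_force: 6.5
```

>>> send_rows([
  [[0,0,0],[0,0,0]],
  [[0,0,0],[0,0,0]],
  [[0,0,0],[0,0,0]],
  [[0,0,0],[0,0,0]],
  [[0,0,0],[0,0,0]],
], grip=-1)

```text
time_s: 18.05
eef_pos: [0.5666, -0.1823, 0.028]
ee_rot: [-2.4, -2.023, 0.001]
force: [-0.6, 2.0, 7.4]
finger_gap: 0.0167
grasp_force: 31.4
```

>>> send_rows([
  [[0,0,0],[0,0,0]],
  [[0,0,0],[0,0,0]],
])

```text
time_s: 18.22
eef_pos: [0.5666, -0.1823, 0.028]
ee_rot: [-2.4, -2.023, 0.001]
force: [-2.4, 2.2, 7.0]
finger_gap: 0.0162
grasp_force: 31.4
```

>>> send_rows([
  [[0,0,8],[0,0,0]],
  [[0,0,25],[0,0,0]],
  [[0,0,55],[0,0,0]],
  [[0,0,90],[0,0,0]],
  [[-5,15,112],[0,0,0.02]],
])

```text
time_s: 18.63
eef_pos: [0.5645, -0.1703, 0.1422]
ee_rot: [2.379, 2.044, 0.002]
force: [2.7, -0.6, -2.6]
finger_gap: 0.0166
grasp_force: 29.5
```

>>> send_rows([
  [[-13,34,0],[0,0,0.06]],
  [[-26,68,0],[0,0,0.12]],
  [[-39,102,0],[0,0,0.18]],
  [[-52,137,0],[0,0,0.24]],
  [[-65,172,0],[0,0,0.3]],
])

```text
time_s: 19.05
eef_pos: [0.4963, 0.0052, 0.1393]
ee_rot: [-2.046, -2.384, 0.001]
force: [0.8, -0.4, -2.3]
finger_gap: 0.0169
grasp_force: 29.5
```

>>> send_rows([
  [[-13,35,0],[0,0,0.06]],
  [[-26,70,0],[0,0,0.12]],
  [[-39,105,0],[0,0,0.18]],
  [[-50,135,-20],[0,0,0.24]],
  [[-55.5,153,-50],[0,0,0.28]],
])

```text
time_s: 19.47
eef_pos: [0.4428, 0.1602, 0.0913]
ee_rot: [1.688, 2.645, 0.009]
force: [0.7, 0.1, -3.2]
finger_gap: 0.0167
grasp_force: 29.5
```

>>> send_rows([
  [[0,0,-15],[0,0,0]],
  [[0,0,-22],[0,0,0]],
  [[0,0,-25],[0,0,0]],
  [[0,0,-25],[0,0,0]],
  [[0,0,-25],[0,0,0]],
])

```text
time_s: 19.88
eef_pos: [0.4431, 0.1565, 0.0653]
ee_rot: [1.697, 2.642, 0.002]
force: [-0.2, -0.1, -3.4]
finger_gap: 0.0166
grasp_force: 29.5
```

```bash
python3 - <<'E'
from h import *
from bench import r,eyes
o=r.get_obs();P=eyes.camera_params("wrist");w=eyes.capture("wrist"); print(o["time_s"],o["eef_pos"],o["ee_rot"],o["finger_gap"],o["joint_vel"].round(3))
M=R.from_rotvec(o["ee_rot"]).as_matrix();print("yaw",np.arctan2(M[1,0],M[0,0]))
cv2.imwrite("pics/w12c.png",cv2.resize(w[110:300,150:500],None,fx=2.2,fy=2.2,interpolation=cv2.INTER_CUBIC))
E
```

```text
19.8833 [0.44307792 0.15654444 0.06530158] [1.69734874e+00 2.64227159e+00 1.96632181e-03] 0.01655677950617201 [-0.002 -0.01  -0.01  -0.001 -0.001 -0.   ]
yaw 1.9995894744250367
```

View pics/w12c.png

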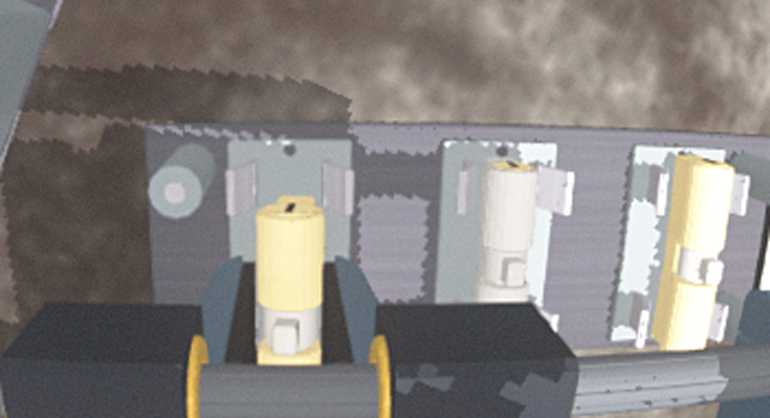

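The view shows cyl_3 (crop x≈290) centred over the last seat plate (289), with the other two lying in their places. I'll lower and release.

>>> send_rows([
  [[0,0,-9],[0,0,0]],
  [[0,0,-18],[0,0,0]],
  [[0,0,-28],[0,0,0]],
  [[0,0,-34],[0,0,0]],
  [[0,0,-35.5],[0,0,0]],
])

```text
time_s: 20.35
eef_pos: [0.4415, 0.1565, 0.0281]
ee_rot: [-1.696, -2.643, 0.003]
force: [-2.0, -0.6, 5.1]
finger_gap: 0.0163
grasp_force: 30.2
```

>>> send_rows([
  [[0,0,0],[0,0,0]],
  [[0,0,0],[0,0,0]],
  [[0,0,0],[0,0,0]],
])

```text
time_s: 20.6
eef_pos: [0.4424, 0.157, 0.0293]
ee_rot: [1.696, 2.644, 0.001]
force: [-0.1, 0.3, -2.8]
finger_gap: 0.0169
grasp_force: 29.5
```

>>> send_rows([
  [[0,0,0],[0,0,0]],
  [[0,0,0],[0,0,0]],
  [[0,0,0],[0,0,0]],
  [[0,0,0],[0,0,0]],
  [[0,0,0],[0,0,0]],
], grip=-0.1)

```text
time_s: 21.02
eef_pos: [0.4422, 0.157, 0.0293]
ee_rot: [1.696, 2.644, 0.001]
force: [-1.4, -0.0, -0.1]
finger_gap: 0.0408
grasp_force: 0.0
```

>>> send_rows([
  [[0,0,5],[0,0,0]],
  [[0,0,20],[0,0,0]],
  [[0,0,50],[0,0,0]],
  [[0,0,85],[0,0,0]],
  [[0,0,120],[0,0,0]],
])

```text
time_s: 21.43
eef_pos: [0.4414, 0.1567, 0.1505]
ee_rot: [-1.696, -2.644, 0.002]
force: [1.4, -0.3, -0.7]
finger_gap: 0.0409
grasp_force: 0.0
```

>>> send_rows([
  [[10,-30,5],[0,0,0.04]],
  [[20,-60,5],[0,0,0.08]],
  [[30,-90,5],[0,0,0.12]],
  [[40,-120,5],[0,0,0.17]],
  [[45,-130,5],[0,0,0.22]],
])

```text
time_s: 21.85
eef_pos: [0.488, 0.0237, 0.1548]
ee_rot: [1.394, 2.813, -0.001]
force: [-0.6, 1.6, -0.5]
finger_gap: 0.0413
grasp_force: 0.0
```

>>> send_rows([
  [[0,0,0],[0,0,0]],
  [[0,0,0],[0,0,0]],
  [[0,0,0],[0,0,0]],
])

```text
time_s: 22.1
eef_pos: [0.4866, 0.0275, 0.1541]
ee_rot: [-1.397, -2.813, -0.0]
force: [-0.5, 0.8, 0.5]
finger_gap: 0.0412
grasp_force: 0.0
```

```bash
python3 - <<'E'
from h import *
from bench import r,eyes
o=r.get_obs();print(o["time_s"],o["eef_pos"],o["finger_gap"])
t=eyes.capture("top");s=eyes.capture("scene");PT=eyes.camera_params("top");PS=eyes.camera_params("scene")
cv2.imwrite("pics/t13.png",t);cv2.imwrite("pics/s13.png",s)
for n,im,b in(("top",t,(440,560,110,280)),("scene",s,(310,440,50,180))):
    hsv=cv2.cvtColor(im,cv2.COLOR_BGR2HSV);m=((hsv[...,0]>95)&(hsv[...,0]<118)&(hsv[...,1]>90)).astype(np.uint8)
    k=np.zeros_like(m);x0,x1,y0,y1=b;k[y0:y1,x0:x1]=m[y0:y1,x0:x1]
    cs,_=cv2.findContours(cv2.morphologyEx(k,cv2.MORPH_CLOSE,np.ones((5,5))),cv2.RETR_EXTERNAL,cv2.CHAIN_APPROX_NONE)
    for c in sorted(cs,key=cv2.contourArea)[-1:]:
        print(n,cv2.contourArea(c),cv2.approxPolyDP(c,3,True)[:,0].tolist())
# cylinders in carrier, top view: brass blobs and post positions
E
```

```text
22.1 [0.486629   0.02749536 0.15414801] 0.04115877359766058
top 2984.0 [[559, 135], [491, 134], [471, 147], [471, 169], [478, 177], [475, 203], [479, 204], [473, 222], [473, 249], [493, 247], [492, 233], [487, 230], [489, 215], [514, 212], [500, 210], [502, 187], [523, 186], [516, 179], [515, 184], [506, 183], [503, 139], [513, 136], [535, 140], [537, 136]]
scene 858.0 [[375, 152], [376, 133], [369, 126], [374, 113], [353, 119], [331, 119], [324, 125], [362, 140]]
```

```bash
python3 - <<'E'
from h import *
from bench import eyes
PT=eyes.camera_params("top");PS=eyes.camera_params("scene")
print("scene",cast(PS,[[324,125],[362,140],[375,152]],0).round(3).tolist())
for z in(0,.05,.1):print("top",z,cast(PT,[[471,147],[473,249],[491,134]],z).round(3).tolist())
t=cv2.imread("pics/t13.png");hsv=cv2.cvtColor(t,cv2.COLOR_BGR2HSV)
m=((hsv[...,1]<50)&(hsv[...,2]>130)).astype(np.uint8);k=np.zeros_like(m);k[145:245,400:452]=m[145:245,400:452]
print("kR",rect(PT,cv2.morphologyEx(k,cv2.MORPH_CLOSE,np.ones((11,11))),.005))
b=np.zeros_like(m);b[170:212,415:440]=(hsv[...,2]<80)[170:212,415:440];print("bar",rect(PT,b,.031))
W=cast(PT,[[193,176],[211.5,167.5],[222.5,242],[240,234]],.044)[:,:2]*1000;c0=W.mean(0);u=np.array([.9085,.4178]);v=np.array([-u[1],u[0]])
# cylinder check: brightness along carrier row, at local y=+-22, z=.035
for ly in(-25,25):
    q=[c0+u*x+v*ly for x in range(-95,96,5)];px=proj(PT,np.c_[np.array(q)/1000,np.full(len(q),.03)])
    print(ly,[int(cv2.getRectSubPix(t,(1,1),tuple(map(float,p)))[0,0,2]) for p in px])
E
```

```text
scene [[0.692, -0.567, 0.0], [0.501, -0.583, 0.0], [0.417, -0.547, 0.0]]
top 0 [[0.679, -0.55, 0.0], [0.383, -0.541, 0.0], [0.718, -0.61, 0.0]]
top 0.05 [[0.666, -0.529, 0.05], [0.382, -0.521, 0.05], [0.704, -0.587, 0.05]]
top 0.1 [[0.654, -0.509, 0.1], [0.38, -0.501, 0.1], [0.689, -0.564, 0.1]]
kR (array([ 544.3180542 , -411.02618408]), np.float32(-0.15528232), [82.61602020263672, 233.8553466796875])
bar (array([ 542.20166016, -407.00411987]), np.float32(-0.17721039), [17.784440994262695, 63.50159454345703])
-25 [70, 89, 111, 131, 133, 128, 116, 94, 93, 110, 131, 133, 127, 114, 99, 105, 146, 130, 188, 212, 195, 160, 136, 127, 101, 96, 96, 97, 90, 114, 146, 119, 154, 231, 248, 227, 150, 132, 80]
25 [118, 100, 141, 136, 156, 233, 247, 200, 145, 151, 102, 99, 99, 98, 95, 111, 156, 129, 189, 235, 218, 143, 139, 155, 102, 98, 98, 99, 90, 104, 142, 123, 152, 230, 249, 210, 140, 111, 72]
```

>>> send_rows([
  [[10,18,4],[0,0,-0.04]],
  [[20,36,8],[0,0,-0.09]],
  [[30,56,13],[0,0,-0.14]],
  [[40,74,16],[0,0,-0.19]],
  [[44,81,17],[0,0,-0.21]],
])

```text
time_s: 22.62
eef_pos: [0.5322, 0.1111, 0.1717]
ee_rot: [1.682, 2.652, 0.004]
force: [-0.1, -0.6, -1.0]
finger_gap: 0.0409
grasp_force: 0.0
```

>>> send_rows([
  [[0,0,0],[0,0,0]],
  [[0,0,0],[0,0,0]],
  [[0,0,0],[0,0,0]],
  [[0,0,0],[0,0,0]],
])

```text
time_s: 22.95
eef_pos: [0.5304, 0.1075, 0.1709]
ee_rot: [-1.683, -2.652, 0.001]
force: [-0.4, -0.5, 0.6]
finger_gap: 0.0413
grasp_force: 0.0
```

```bash
python3 - <<'E'
from h import *
from bench import r,eyes
o=r.get_obs();P=eyes.camera_params("wrist");w=eyes.capture("wrist");print(o["eef_pos"],o["ee_rot"])
cv2.imwrite("pics/w14.png",w);np.save("w14.npy",P,allow_pickle=True)
c0=np.array([507.03,187.96]);th=.4336;u=np.array([np.cos(th),np.sin(th)]);v=np.array([-u[1],u[0]])
for z in(.010,.030):
  for ly in(-26,-12,12,26):
    xs=np.arange(-90,91,1); q=c0+np.outer(xs,u)+v*ly
    px=proj(P,np.c_[q/1000,np.full(len(q),z)],True).astype(np.float32)
    if px[:,1].max()>235 or z==.010: continue
    g=cv2.remap(w,px[:,0][None],px[:,1][None],cv2.INTER_LINEAR)[0]
    for k in(70,0,-70):
        s=g[90+k-18:90+k+19,2].astype(int);print(ly,k,s.tolist())
px=proj(P,np.c_[(c0+np.array([[102,28],[102,-28],[-102,28],[-102,-28]])@np.array([u,v]))/1000,np.full(4,.044)],True);print(px.round(1).tolist())
E
```

```text
[0.53038724 0.10747552 0.17094422] [-1.68288347e+00 -2.65230203e+00  9.46987772e-04]
-26 70 [240, 234, 223, 218, 229, 242, 193, 167, 166, 168, 194, 230, 250, 255, 255, 255, 255, 255, 255, 255, 255, 255, 255, 255, 255, 255, 255, 249, 229, 212, 215, 213, 209, 216, 246, 249, 192]
-26 0 [246, 243, 225, 216, 218, 217, 218, 200, 188, 230, 252, 254, 254, 255, 255, 255, 255, 255, 255, 255, 255, 254, 255, 252, 242, 240, 227, 188, 196, 209, 209, 209, 211, 210, 222, 246, 244]
-26 -70 [175, 190, 171, 165, 165, 165, 171, 172, 169, 174, 154, 170, 220, 241, 242, 246, 246, 247, 250, 249, 247, 247, 246, 244, 241, 236, 230, 224, 199, 167, 164, 165, 172, 172, 173, 183, 192]
-12 70 [239, 242, 240, 241, 239, 221, 177, 165, 165, 165, 183, 229, 253, 255, 255, 255, 255, 255, 255, 255, 255, 255, 255, 255, 255, 255, 255, 255, 241, 240, 244, 185, 160, 159, 160, 160, 161]
-12 0 [243, 241, 240, 240, 242, 233, 196, 168, 197, 243, 253, 253, 254, 255, 255, 255, 255, 255, 255, 255, 255, 254, 253, 250, 248, 242, 241, 241, 240, 240, 241, 240, 240, 242, 244, 226, 164]
-12 -70 [114, 112, 113, 143, 184, 208, 223, 208, 18
[... 657 characters left out ...]
, 255, 255, 251, 234, 182, 214, 239, 241, 239, 238, 239, 239]
26 70 [249, 236, 222, 219, 226, 241, 222, 173, 163, 165, 175, 229, 253, 255, 255, 255, 255, 255, 255, 255, 255, 255, 255, 255, 255, 255, 255, 255, 224, 211, 213, 216, 210, 217, 241, 250, 207]
26 0 [252, 250, 234, 218, 218, 221, 221, 189, 195, 233, 251, 254, 254, 254, 255, 255, 255, 255, 255, 255, 255, 255, 254, 252, 248, 244, 226, 186, 236, 211, 205, 209, 213, 208, 217, 240, 241]
26 -70 [185, 241, 241, 210, 216, 219, 220, 221, 219, 216, 195, 194, 250, 255, 255, 255, 255, 255, 255, 255, 255, 255, 255, 255, 255, 255, 255, 255, 238, 236, 241, 212, 210, 211, 207, 228, 249]
[[403.0, 89.6], [401.0, 147.9], [184.1, 86.1], [185.0, 145.5]]
```

Scanlines confirm all three cylinders are straight in their slots (about 71.5, −1 and −68 mm in the carrier frame). Now to keeper_a.

>>> send_rows([
  [[3,-30,0],[0,0,0.06]],
  [[7,-67,0],[0,0,0.13]],
  [[11,-104,0],[0,0,0.2]],
  [[15,-141,0],[0,0,0.27]],
  [[20,-178,0],[0,0,0.34]],
])

```text
time_s: 23.42
eef_pos: [0.5505, -0.0722, 0.1713]
ee_rot: [-1.205, -2.901, -0.0]
force: [0.5, 0.6, -0.2]
finger_gap: 0.0409
grasp_force: 0.0
```

>>> send_rows([
  [[4,-37,0],[0,0,0.07]],
  [[8,-74,0],[0,0,0.14]],
  [[12,-111,0],[0,0,0.21]],
  [[16,-148,0],[0,0,0.28]],
  [[20,-185,0],[0,0,0.35]],
])

```text
time_s: 23.83
eef_pos: [0.5704, -0.2574, 0.1712]
ee_rot: [-0.683, -3.066, -0.0]
force: [-0.6, 0.7, -0.1]
finger_gap: 0.0409
grasp_force: 0.0
```

>>> send_rows([
  [[4,-36,-2],[0,0,0.06]],
  [[8,-72,-4],[0,0,0.12]],
  [[12,-106,-7],[0,0,0.18]],
  [[16,-136,-10],[0,0,0.24]],
  [[20,-162,-11],[0,0,0.29]],
])

```text
time_s: 24.25
eef_pos: [0.5899, -0.4198, 0.1593]
ee_rot: [-0.235, -3.132, -0.001]
force: [0.5, -0.1, 0.6]
finger_gap: 0.0412
grasp_force: 0.0
```

>>> send_rows([
  [[0,0,0],[0,0,0]],
  [[0,0,0],[0,0,0]],
  [[0,0,0],[0,0,0]],
  [[0,0,0],[0,0,0]],
  [[0,0,0],[0,0,0]],
])

```text
time_s: 24.67
eef_pos: [0.5911, -0.4158, 0.1606]
ee_rot: [0.235, 3.133, 0.0]
force: [-0.5, 0.3, 0.7]
finger_gap: 0.0411
grasp_force: 0.0
```

```bash
python3 - <<'E'
from h import *
from bench import r,eyes
o=r.get_obs();P=eyes.camera_params("wrist");w=eyes.capture("wrist");print(o["eef_pos"],o["ee_rot"],o["q"].round(2),o["joint_vel"].round(3))
M=R.from_rotvec(o["ee_rot"]).as_matrix();print("yaw",np.arctan2(M[1,0],M[0,0]))
cv2.imwrite("pics/w15.png",w);np.save("w15.npy",P,allow_pickle=True)
for z,n in((.005,"plate"),(.031,"bar")):
    L=[(116,40),(116,-40),(-116,40),(-116,-40)] if n=="plate" else [(32,8),(32,-8),(-32,8),(-32,-8)]
    c,s=np.cos(-.155),np.sin(-.155);q=np.array(L)@np.array([[c,s],[-s,c]])+[544.3,-410]
    print(n,"pred px",proj(P,np.c_[q/1000,np.full(4,z)],True).round(0).tolist())
hsv=cv2.cvtColor(w,cv2.COLOR_BGR2HSV)
for x in(240,280,320):print(x,[(int(a),int(b)) for a,b in hsv[0:250:8,x,1:]])
for y in(120,180,210):print(y,[(int(a),int(b)) for a,b in hsv[y,190:380:6,1:]])
E
```

```text
[ 0.59113428 -0.41583436  0.16060026] [2.35130989e-01 3.13266847e+00 4.70080559e-04] [-0.63  0.59  1.26  0.    1.3  -2.05] [ 0.002  0.    -0.004 -0.003  0.001 -0.004]
yaw 2.9917581277318988
plate pred px [[315.0, 257.0], [242.0, 257.0], [319.0, 36.0], [239.0, 36.0]]
bar pred px [[287.0, 185.0], [270.0, 185.0], [287.0, 117.0], [270.0, 117.0]]
240 [(47, 81), (51, 85), (48, 85), (55, 88), (47, 93), (36, 120), (40, 114), (29, 122), (31, 131), (22, 126), (26, 127), (13, 98), (23, 100), (24, 96), (11, 92), (32, 87), (25, 71), (17, 75), (28, 74), (27, 75), (41, 68), (39, 65), (27, 76), (21, 61), (23, 66), (26, 60), (23, 68), (43, 83), (46, 83), (18, 57), (31, 58), (18, 57)]
280 [(63, 81), (52, 84), (56, 59), (44, 58), (39, 72), (9, 179), (13, 173), (4, 246), (4, 246), (5, 246), (4, 243), (2, 241), (3, 242), (4, 241), (4, 242), (16, 79), (18, 145), (43, 65), (8, 63), (20, 65), (31, 66), (16, 65), (29, 97), (15, 52), (10, 171), (8, 170), (6, 170), (7, 239), (4, 242), (5, 244), (4, 242), (4, 242)]
320 [(37, 82), (41, 56), (31, 57), (49, 62), (26, 58), (10, 182), (6, 182), (3, 250), (3, 249), (
[... 535 characters left out ...]
), (44, 92), (50, 81), (42, 79)]
180 [(44, 64), (50, 61), (35, 66), (34, 67), (20, 64), (31, 66), (39, 66), (44, 70), (28, 63), (7, 171), (9, 171), (10, 175), (14, 168), (9, 162), (18, 57), (14, 94), (17, 60), (11, 164), (5, 167), (13, 171), (9, 171), (9, 166), (32, 105), (24, 128), (21, 108), (22, 94), (36, 99), (21, 87), (38, 115), (49, 94), (37, 97), (47, 87)]
210 [(31, 91), (36, 78), (43, 59), (51, 65), (48, 64), (47, 93), (27, 67), (24, 65), (34, 67), (6, 170), (9, 170), (3, 174), (8, 168), (11, 165), (8, 165), (11, 168), (8, 168), (12, 167), (9, 171), (5, 166), (13, 172), (5, 163), (21, 97), (27, 93), (22, 104), (31, 98), (25, 102), (29, 89), (37, 117), (25, 123), (42, 109), (38, 101)]
```

```bash
python3 - <<'E'
from h import *
P=np.load("w15.npy",allow_pickle=True).item();w=cv2.imread("pics/w15.png");hsv=cv2.cvtColor(w,cv2.COLOR_BGR2HSV)
pl=((hsv[...,1]<18)&(hsv[...,2]>145)).astype(np.uint8);k=np.zeros_like(pl);k[30:228,225:335]=pl[30:228,225:335]
cs,_=cv2.findContours(cv2.morphologyEx(k,cv2.MORPH_CLOSE,np.ones((3,3))),cv2.RETR_CCOMP,cv2.CHAIN_APPROX_NONE)
out=max(cs,key=cv2.contourArea)
for c in cs:
    if 20<cv2.contourArea(c)<3000:print("inner",cv2.contourArea(c),cv2.boundingRect(c),(1000*cast(P,[cv2.moments(c)["m10"]/cv2.moments(c)["m00"],cv2.moments(c)["m01"]/cv2.moments(c)["m00"]],.005,True)[0]).round(1))
p=out[:,0].astype(float);print("bbox",cv2.boundingRect(out))
W=cast(P,p,.005,True)[:,:2]*1000
def line(sel):
    vx,vy,x,y=cv2.fitLine(W[sel].astype(np.float32),cv2.DIST_HUBER,0,.01,.01)[:,0];return np.array([vx,vy]),np.array([x,y])
mid=(p[:,0].min()+p[:,0].max())/2
rows=(p[:,1]>60)&(p[:,1]<215)
dl,l=line(rows&(p[:,0]<mid-30));dr,rr=line(rows&(p[:,0]>mid+30));de,e=line((p[:,1]<p[:,1].min()+4)&(abs(p[:,0]-mid)<25))
for n,d in(("L",dl),("R",dr),("E",de)):print(n,np.arctan2(d[1],d[0]))
d=dl*np.sign(dl[0])+dr*np.sign(dr[0]);d/=np.linalg.norm(d);n=np.array([-d[1],d[0]])
cy=((l@n)+(rr@n))/2;print("width",abs((l-rr)@n),"ang",np.arctan2(d[1],d[0]))
ex=e@d; c=d*(ex+116)+n*cy;print("centre from end+sides",c.round(1),"end dir dot",ex)
b=np.zeros_like(k);b[105:205,255:300]=(hsv[...,2]<125)[105:205,255:300]
print("bar top z31",rect(P,b,.031,True))
E
```

```text
inner 1277.0 (271, 117, 20, 70) [ 547.1 -408.4    5. ]
inner 182.5 (245, 43, 18, 15) [ 441.  -419.2    5. ]
bbox (241, 36, 82, 192)
L -0.15132871
R -0.1654188
E 1.4193507
width 79.02911 ang -0.15837377
centre from end+sides [ 546.4 -408. ] end dir dot 487.90552
bar top z31 (array([ 545.03765869, -408.03399658]), np.float32(-0.15494773), [15.838467597961426, 62.43301773071289])
```

The hole is at (441,−419), which in the keeper's frame is (−102,−27), so this is keeper_a. I'll descend to its bar.

>>> send_rows([
  [[-15,2,0],[0,0,-0.003]],
  [[-30,4,-20],[0,0,-0.006]],
  [[-44.5,5.5,-55],[0,0,-0.006]],
  [[-44.5,5.5,-90],[0,0,-0.006]],
  [[-44.5,5.5,-115],[0,0,-0.006]],
])

```text
time_s: 25.13
eef_pos: [0.545, -0.41, 0.0433]
ee_rot: [-0.246, -3.13, -0.002]
force: [0.2, -0.0, -1.0]
finger_gap: 0.0407
grasp_force: 0.0
```

>>> send_rows([
  [[0,0,0],[0,0,0]],
  [[0,0,0],[0,0,0]],
  [[0,0,0],[0,0,0]],
  [[0,0,0],[0,0,0]],
])

```text
time_s: 25.47
eef_pos: [0.5482, -0.4125, 0.0478]
ee_rot: [0.245, 3.128, -0.004]
force: [-0.1, 0.1, -0.0]
finger_gap: 0.0411
grasp_force: 0.0
```

>>> send_rows([
  [[0,0,-12],[0,0,0]],
  [[0,0,-22],[0,0,0]],
  [[0,0,-30],[0,0,0]],
  [[0,0,-33],[0,0,0]],
  [[0,0,-33],[0,0,0]],
])

```text
time_s: 25.88
eef_pos: [0.5458, -0.411, 0.0104]
ee_rot: [-0.246, -3.129, -0.003]
force: [-0.6, 0.5, -0.1]
finger_gap: 0.0408
grasp_force: 0.0
```

>>> send_rows([
  [[0,0,0],[0,0,0]],
  [[0,0,0],[0,0,0]],
  [[0,0,0],[0,0,0]],
])

```text
time_s: 26.13
eef_pos: [0.5469, -0.4119, 0.0125]
ee_rot: [0.246, 3.131, -0.001]
force: [-0.3, 0.7, 0.1]
finger_gap: 0.0413
grasp_force: 0.0
```

>>> send_rows([
  [[0,0,0],[0,0,0]],
  [[0,0,0],[0,0,0]],
  [[0,0,0],[0,0,0]],
  [[0,0,0],[0,0,0]],
  [[0,0,0],[0,0,0]],
], grip=-1)

```text
time_s: 26.55
eef_pos: [0.5467, -0.411, 0.0123]
ee_rot: [0.247, 3.132, 0.002]
force: [0.5, 3.1, 1.2]
finger_gap: 0.0156
grasp_force: 30.0
```

>>> send_rows([
  [[0,0,0],[0,0,0]],
  [[0,0,2],[0,0,0]],
  [[0,0,6],[0,0,0]],
  [[0,0,12],[0,0,0]],
  [[0,0,20],[0,0,0]],
])

```text
time_s: 26.97
eef_pos: [0.5461, -0.4116, 0.0319]
ee_rot: [-0.246, -3.131, -0.001]
force: [-0.4, 1.1, -2.4]
finger_gap: 0.016
grasp_force: 30.0
```

>>> send_rows([
  [[0,0,20],[0,0,0]],
  [[0,0,50],[0,0,0]],
  [[0,0,80],[0,0,0]],
  [[0,0,110],[0,0,0]],
  [[0,0,118],[0,0,0]],
])

```text
time_s: 27.38
eef_pos: [0.5488, -0.4136, 0.1567]
ee_rot: [0.245, 3.123, -0.01]
force: [0.9, -1.1, -1.8]
finger_gap: 0.0158
grasp_force: 30.0
```

>>> send_rows([
  [[0,0,0],[0,0,0]],
  [[0,0,0],[0,0,0]],
  [[0,0,0],[0,0,0]],
  [[0,0,0],[0,0,0]],
])

```text
time_s: 27.72
eef_pos: [0.5455, -0.4108, 0.1474]
ee_rot: [-0.246, -3.128, -0.004]
force: [0.5, 0.3, -2.4]
finger_gap: 0.0158
grasp_force: 30.0
```

```bash
cat >> h.py <<'E'
def held_hole(P,w,z):
    """hole and near edge of held keeper plate seen in wrist picture; plane z = plate top"""
    hsv=cv2.cvtColor(w,cv2.COLOR_BGR2HSV)
    pl=((hsv[...,1]<22)&(hsv[...,2]>120)).astype(np.uint8);k=np.zeros_like(pl);k[:228,190:370]=pl[:228,190:370]
    cs,hi=cv2.findContours(cv2.morphologyEx(k,cv2.MORPH_CLOSE,np.ones((3,3))),cv2.RETR_CCOMP,cv2.CHAIN_APPROX_NONE)
    out=max(range(len(cs)),key=lambda i:cv2.contourArea(cs[i])); res=[cv2.boundingRect(cs[out])]
    for i,c in enumerate(cs):
        if hi[0][i][3]==out and cv2.contourArea(c)>60:
            m=cv2.moments(c);p=[m["m10"]/m["m00"],m["m01"]/m["m00"]]
            res.append((cv2.contourArea(c),np.round(p,1),(1000*cast(P,p,z,True)[0]).round(1)))
    return res
E
python3 - <<'E'
from h import *
from bench import r,eyes
o=r.get_obs();P=eyes.camera_params("wrist");w=eyes.capture("wrist")
print(o["eef_pos"],o["ee_rot"],o["finger_gap"],o["force"],o["torque"])
cv2.imwrite("pics/w16.png",w);np.save("w16.npy",P,allow_pickle=True)
for q in held_hole(P,w,o["eef_pos"][2]-.0075):print(q)
M=R.from_rotvec(o["ee_rot"]).as_matrix()
print("hole pred px",proj(P,o["eef_pos"]+np.array([[.102,.028,.0075],[.102,-.028,.0075]])@M.T,True).round(1))
E
```

```text
[ 0.54551047 -0.41080243  0.14737554] [-0.24575993 -3.12794792 -0.00426138] 0.01575030667794413 [ 0.45590986  0.25644706 -2.35153903] [ 0.11894231 -0.18768198 -0.01062777]
(207, 44, 148, 184)
(555.0, array([229.8,  69.9]), array([ 439.3, -420.9,  139.9]))
hole pred px [[330.8  72.1]
 [227.1  72.3]]
```

The held hole sits within 1 mm of where a centred grasp puts it, once the known camera bias is removed. I'll carry keeper_a over the carrier.

>>> send_rows([
  [[-1,15,0],[0,0,0.02]],
  [[-3,45,0],[0,0,0.05]],
  [[-5,80,0],[0,0,0.08]],
  [[-8,116,0],[0,0,0.12]],
  [[-10,153,0],[0,0,0.16]],
])

```text
time_s: 28.18
eef_pos: [0.5356, -0.2572, 0.1487]
ee_rot: [0.006, -3.139, -0.002]
force: [1.1, 0.9, -2.5]
finger_gap: 0.0161
grasp_force: 30.0
```

>>> send_rows([
  [[-2,37,0],[0,0,0.04]],
  [[-5,74,0],[0,0,0.08]],
  [[-7,111,0],[0,0,0.12]],
  [[-10,148,0],[0,0,0.16]],
  [[-12,185,0],[0,0,0.2]],
])

```text
time_s: 28.6
eef_pos: [0.5235, -0.0719, 0.1491]
ee_rot: [0.321, -3.123, -0.001]
force: [0.1, -0.4, -2.3]
finger_gap: 0.0162
grasp_force: 30.0
```

>>> send_rows([
  [[-3,37,0],[0,0,0.04]],
  [[-6,74,0],[0,0,0.08]],
  [[-9,110,0],[0,0,0.12]],
  [[-12,145,0],[0,0,0.16]],
  [[-14,178,0],[0,0,0.19]],
])

```text
time_s: 29.02
eef_pos: [0.5095, 0.1062, 0.1492]
ee_rot: [0.617, -3.079, -0.0]
force: [0.3, -0.5, -2.4]
finger_gap: 0.0157
grasp_force: 30.0
```

>>> send_rows([
  [[-1,28,0],[0,0,0.015]],
  [[-2,50,0],[0,0,0.025]],
  [[-3,66,0],[0,0,0.035]],
  [[-4,76,0],[0,0,0.038]],
  [[-4,80,0],[0,0,0.038]],
])

```text
time_s: 29.43
eef_pos: [0.506, 0.1855, 0.1493]
ee_rot: [0.674, -3.067, -0.0]
force: [0.4, 0.1, -2.5]
finger_gap: 0.0159
grasp_force: 30.0
```

>>> send_rows([
  [[0,0,0],[0,0,0]],
  [[0,0,0],[0,0,0]],
  [[0,0,0],[0,0,0]],
  [[0,0,0],[0,0,0]],
  [[0,0,0],[0,0,0]],
])

```text
time_s: 29.85
eef_pos: [0.5067, 0.1836, 0.1501]
ee_rot: [-0.67, 3.069, -0.0]
force: [-0.1, 0.3, -2.9]
finger_gap: 0.0159
grasp_force: 30.0
```

```bash
python3 - <<'E'
from h import *
from bench import r,eyes
o=r.get_obs();P=eyes.camera_params("wrist");w=eyes.capture("wrist")
M=R.from_rotvec(o["ee_rot"]).as_matrix()
print(o["eef_pos"],"yaw",np.arctan2(M[1,0],M[0,0])%(2*np.pi),"want 3.573",o["finger_gap"],M[:,2].round(4),o["joint_vel"].round(3))
cv2.imwrite("pics/w17.png",w);np.save("w17.npy",P,allow_pickle=True)
for q in held_hole(P,w,o["eef_pos"][2]-.0075):print(q)
C=np.array([505.5,185.3]);th=.431;u=np.array([np.cos(th),np.sin(th)]);v=np.array([-u[1],u[0]])
for z in(.044,.064):print("pin pred px",proj(P,np.r_[(C-102*u-28*v)/1000,z],True).round(1))
s=w[40:110,195:260];g=cv2.cvtColor(s,cv2.COLOR_BGR2GRAY);print(g[::3,::3].tolist())
E
```

```text
[0.50673288 0.18359961 0.15014273] yaw 3.5716110973813353 want 3.573 0.015891940218205104 [ 0. -0. -1.] [ 0.003 -0.001 -0.002  0.001 -0.001  0.002]
(203, 44, 152, 184)
(503.0, array([229.6,  69.1]), array([424.1, 116.2, 142.6]))
pin pred px [[248.7  88.7]]
pin pred px [[246.2  86.1]]
[[71, 71, 72, 75, 72, 77, 80, 83, 76, 74, 79, 73, 79, 93, 70, 71, 65, 54, 53, 60, 62, 61], [73, 68, 76, 78, 77, 79, 75, 77, 82, 82, 79, 87, 85, 90, 92, 67, 58, 55, 62, 61, 75, 75], [70, 75, 78, 76, 69, 117, 142, 158, 163, 165, 181, 243, 242, 246, 245, 245, 243, 244, 243, 243, 241, 238], [75, 81, 88, 75, 83, 166, 163, 166, 156, 164, 247, 236, 236, 242, 240, 239, 239, 240, 239, 239, 239, 238], [77, 87, 85, 90, 88, 165, 161, 161, 158, 161, 160, 237, 237, 242, 241, 239, 239, 239, 239, 239, 240, 236], [89, 107, 93, 90, 95, 164, 167, 165, 157, 162, 209, 214, 212, 232, 243, 242, 244, 243, 243, 242, 240, 240], [94, 95, 92, 84, 93, 166, 163, 167, 161, 132, 136, 108, 109, 118, 186, 236, 243, 243, 244, 242, 242, 240], [82, 82, 88, 80, 90, 163, 163, 164, 130, 109, 108, 100, 104, 115, 77, 147, 244, 245, 243, 242, 243
[... 1068 characters left out ...]
0, 239, 240, 240, 240, 238], [105, 111, 114, 127, 135, 161, 160, 159, 160, 234, 240, 237, 240, 242, 240, 240, 240, 240, 239, 240, 240, 239], [101, 113, 112, 127, 139, 163, 162, 166, 153, 239, 239, 239, 239, 241, 240, 240, 238, 237, 239, 240, 239, 239], [104, 116, 109, 127, 149, 161, 159, 162, 203, 235, 240, 235, 238, 241, 239, 240, 238, 241, 239, 239, 239, 239], [102, 109, 106, 123, 139, 162, 163, 159, 236, 235, 241, 236, 239, 241, 241, 240, 238, 238, 239, 238, 239, 237], [111, 111, 115, 119, 122, 165, 164, 165, 154, 238, 239, 236, 236, 242, 240, 240, 237, 239, 238, 239, 238, 237], [109, 110, 126, 108, 105, 157, 162, 163, 172, 235, 238, 237, 238, 241, 239, 241, 239, 238, 236, 238, 240, 236]]
```

>>> send_rows([
  [[-1,1.5,-14],[0,0,0]],
  [[-1,1.5,-34],[0,0,0]],
  [[-1,1.5,-54],[0,0,0]],
  [[-1,1.5,-64],[0,0,0]],
  [[-1,1.5,-68],[0,0,0]],
])

```text
time_s: 30.32
eef_pos: [0.5045, 0.1853, 0.0805]
ee_rot: [0.671, -3.066, 0.001]
force: [1.0, -0.7, -3.3]
finger_gap: 0.0153
grasp_force: 30.0
```

>>> send_rows([
  [[0,0,0],[0,0,0]],
  [[0,0,0],[0,0,0]],
  [[0,0,0],[0,0,0]],
  [[0,0,0],[0,0,0]],
  [[0,0,0],[0,0,0]],
])

```text
time_s: 30.73
eef_pos: [0.5061, 0.1861, 0.0829]
ee_rot: [-0.672, 3.067, 0.0]
force: [0.3, 0.6, -3.1]
finger_gap: 0.0154
grasp_force: 30.0
```

```bash
python3 - <<'E'
from h import *
from bench import r,eyes
o=r.get_obs();P=eyes.camera_params("wrist");w=eyes.capture("wrist")
M=R.from_rotvec(o["ee_rot"]).as_matrix()
print(o["eef_pos"],"yaw",np.arctan2(M[1,0],M[0,0])%(2*np.pi),M[:,2].round(4),o["force"])
cv2.imwrite("pics/w18.png",w);np.save("w18.npy",P,allow_pickle=True)
for q in held_hole(P,w,o["eef_pos"][2]-.0075):print(q)
C=np.array([505.5,185.3]);th=.431;u=np.array([np.cos(th),np.sin(th)]);v=np.array([-u[1],u[0]])
for z in(.044,.064):print("pin pred px",proj(P,np.r_[(C-102*u-28*v)/1000,z],True).round(1))
g=cv2.cvtColor(w,cv2.COLOR_BGR2GRAY)[54:86,212:246];print("\n".join(" ".join(f"{x:3d}" for x in row) for row in g[::2,::1]))
E
```

```text
[0.50612921 0.18607816 0.08292921] yaw 3.5727853947093995 [ 1.6e-03  7.0e-04 -1.0e+00] [ 0.33395828  0.62891494 -3.09880282]
(201, 44, 154, 184)
(394.5, array([228.5,  67.6]), array([423.1, 117.7,  75.4]))
pin pred px [[234.8  77.3]]
pin pred px [[230.   72.7]]
161 166 164 162 166 161 159 162 158 163 164 164 167 215 246 244 239 235 237 240 243 244 245 244 244 242 243 242 243 243 241 242 243 244
163 164 165 165 166 160 162 160 161 163 158 150 179 208 201 192 184 191 194 201 202 206 204 206 218 233 242 243 243 241 243 242 243 243
161 168 162 168 164 162 163 163 150 135 132 144 158 135 116 110 109 107  96 102  95  97 117 142 156 184 202 216 236 246 243 244 243 245
164 163 164 166 162 158 142 133 129 125 116 109  92  80  73  75  72  73  78  79  75  77  70  71  70  72 106 150 190 222 239 244 244 244
163 163 163 166 157 135 129 121 116 109 101  78  79  74  69  70  70  70  73  74  69  74  81  81  76  79  77  76 103 170 204 240 247 244
164 164 166 163 142 128 108 110 118 121  99  82  78  81  80  77  75  73  67  74  78  79  78  75  81  85  86  77  79  90 168 202 240 246
165 168 164 147 134 12
[... 637 characters left out ...]
 212 196 182 243 247
163 163 163 156 146 139 118  94  91  93  94  97  96  97  88  82 123 151 180 215 255 255 255 255 230 209 199 189 178 178 180 237 246 244
164 165 163 168 161 148 146 131 111  90  93  93  93  93  95  93 141 144 167 205 255 255 255 255 217 194 193 190 202 215 242 246 244 245
163 161 168 165 163 162 152 146 144 131  98  85  86  87  91 130 138 142 167 189 192 195 195 192 193 197 206 227 243 246 245 244 244 244
166 163 160 163 164 165 155 164 206 220 212 190 158 147 134 139 137 138 166 183 191 194 204 169 171 231 247 245 245 243 244 244 245 245
165 165 161 162 166 159 158 160 156 162 213 243 239 233 234 224 216 210 223 233 235 241 247 247 248 245 244 244 243 243 243 243 245 243
```

```bash
python3 - <<'E'
from h import *
P=np.load("w18.npy",allow_pickle=True).item();w=cv2.imread("pics/w18.png")
h=cast(P,[229.5,70.2],.0752,True)[0];M=R.from_rotvec([-0.672,3.067,0]).as_matrix()
for p in((232.2,75.4),(233.3,77)):
    d=1000*(cast(P,p,.064,True)[0]-h);print("tip-hole world",d.round(1),"tool",(d@M).round(1))
d=1000*(cast(P,(237,80),.044,True)[0]-h);print("disc-hole",d.round(1),(d@M).round(1))
# reference look of pin and posts in w14 (unobstructed)
g=cv2.imread("pics/w14.png",0)
print("\n".join(" ".join(f"{x:3d}" for x in r) for r in g[136:158:2,170:200]))
print(proj(np.load("w14.npy",allow_pickle=True).item(),[[.4271,.1203,.044],[.4271,.1203,.064]],True))
E
```

```text
tip-hole world [  1.3   0.4 -11.2] tool [-1.3 -0.2 11.2]
tip-hole world [  1.9   1.4 -11.2] tool [-2.3  0.5 11.2]
disc-hole [  1.4   0.6 -31.2] [-1.5 -0.  31.2]
 96  95  90  95  93  95  99 107  98  95  78  79  91 104  98 108 109 113 111 116 122 128 128 131 132 136 132 125 122 115
 97  94  98  93 100 100 100 106 103  99 104 132 149 168 164 172 171 164 159 150 128 126 128 130 133 133 130 131 131 128
100  94  95  98 102 101 102  98 105 126 158 166 165 165 168 169 165 165 164 168 165 149 126 128 127 128 129 126 130 130
 92  97  92 101 102 103 100 104 166 231 232 212 200 205 199 194 193 186 179 174 165 165 158 122 120 130 127 132 129 130
 96  99  92  98 101 104 103 122 225 245 242 240 236 228 223 210 204 199 193 223 241 243 184 150 125 121 125 125 122 129
103 100 102 106 104 100 108 185 255 255 255 242 236 231 221 213 199 189 190 222 238 242 238 171 125 122 123 123 126 132
103 106 115 117 115 116 112 137 248 255 241 229 223 223 210 195 193 190 220 235 239 240 220 127 121 123 124 124 126 131
111 113 112 116 117 124 120 117 112 119 173 223 219 218 228 235 235 237 238 241 236 195 136 125 126 132 138 141 150 141
115 118 113 118 126 125 121 121 116 111 110 144 202 227 229 233 231 231 218 196 145 136 141 145 147 149 148 147 145 148
117 114 117 119 121 124 122 116 114 112 113 123 125 133 134 136 137 134 116 119 130 133 123 127 137 136 114 135 135 135
126 121 122 123 123 118 121 117 116 118 121 128 138 141 143 145 146 140 145 146 146 141 137 132 125 128 133 136 136 134
[[186.03744149 145.29255072]
 [179.64821806 146.99191072]]
```

The pin tip sits about 1.5–2 mm from the hole centre, so I'll correct by (+1.5, +0.9) and lower.

>>> send_rows([
  [[0.8,0.5,0],[0,0,0]],
  [[1.5,0.9,-3],[0,0,0]],
  [[1.5,0.9,-7],[0,0,0]],
  [[1.5,0.9,-11],[0,0,0]],
  [[1.5,0.9,-14],[0,0,0]],
])

```text
time_s: 31.2
eef_pos: [0.5067, 0.1867, 0.0673]
ee_rot: [0.672, -3.068, 0.0]
force: [-0.5, 0.0, -2.4]
finger_gap: 0.0157
grasp_force: 30.0
```

>>> send_rows([
  [[0,0,0],[0,0,0]],
  [[0,0,0],[0,0,0]],
])

```text
time_s: 31.37
eef_pos: [0.5069, 0.1867, 0.0676]
ee_rot: [0.672, -3.068, 0.0]
force: [0.4, 0.6, -2.6]
finger_gap: 0.016
grasp_force: 30.0
```

>>> send_rows([
  [[0,0,-3],[0,0,0]],
  [[0,0,-6],[0,0,0]],
  [[0,0,-9],[0,0,0]],
  [[0,0,-11],[0,0,0]],
  [[0,0,-12],[0,0,0]],
])

```text
time_s: 31.78
eef_pos: [0.5069, 0.1867, 0.0562]
ee_rot: [0.672, -3.068, -0.0]
force: [-2.7, -1.9, 7.7]
finger_gap: 0.0156
grasp_force: 30.0
```

>>> send_rows([
  [[0,0,0],[0,0,0]],
  [[0,0,0],[0,0,0]],
  [[0,0,0],[0,0,0]],
])

```text
time_s: 32.03
eef_pos: [0.507, 0.1868, 0.0563]
ee_rot: [0.672, -3.069, -0.0]
force: [-1.8, 0.2, 0.3]
finger_gap: 0.0158
grasp_force: 30.0
```

The plate is resting on the posts (TCP at 56.3 mm, so underside at 44 mm). I'll release and retreat.

>>> send_rows([
  [[0,0,0],[0,0,0]],
  [[0,0,0],[0,0,0]],
  [[0,0,0],[0,0,0]],
  [[0,0,0],[0,0,0]],
  [[0,0,0],[0,0,0]],
], grip=-0.1)

```text
time_s: 32.45
eef_pos: [0.5073, 0.1869, 0.0562]
ee_rot: [-0.672, 3.068, 0.0]
force: [0.5, 0.1, -0.7]
finger_gap: 0.0409
grasp_force: 0.0
```

>>> send_rows([
  [[0,0,5],[0,0,0]],
  [[0,0,20],[0,0,0]],
  [[0,0,45],[0,0,0]],
  [[0,0,75],[0,0,0]],
  [[0,0,105],[0,0,0]],
])

```text
time_s: 32.87
eef_pos: [0.5067, 0.1866, 0.1622]
ee_rot: [0.672, -3.068, 0.0]
force: [0.3, -0.8, -0.8]
finger_gap: 0.0412
grasp_force: 0.0
```

>>> send_rows([
  [[-10,-30,5],[0,0,0]],
  [[-20,-65,10],[0,0,0]],
  [[-30,-100,15],[0,0,0]],
  [[-35,-135,15],[0,0,0]],
  [[-40,-170,15],[0,0,0]],
])

```text
time_s: 33.28
eef_pos: [0.4666, 0.0155, 0.177]
ee_rot: [-0.673, 3.067, -0.001]
force: [0.4, -0.5, 0.5]
finger_gap: 0.0411
grasp_force: 0.0
```

>>> send_rows([
  [[0,0,0],[0,0,0]],
  [[0,0,0],[0,0,0]],
  [[0,0,0],[0,0,0]],
])

```text
time_s: 33.53
eef_pos: [0.4673, 0.0171, 0.1764]
ee_rot: [-0.671, 3.068, 0.001]
force: [0.4, 0.2, 0.1]
finger_gap: 0.0406
grasp_force: 0.0
```

```bash
python3 - <<'E'
from h import *
from bench import r,eyes
o=r.get_obs();print(o["time_s"],o["eef_pos"])
t=eyes.capture("top");PT=eyes.camera_params("top");cv2.imwrite("pics/t20.png",t);hsv=cv2.cvtColor(t,cv2.COLOR_BGR2HSV)
m=((hsv[...,1]<60)&(hsv[...,2]>130)).astype(np.uint8);k=np.zeros_like(m);k[150:260,180:265]=m[150:260,180:265]
k=cv2.morphologyEx(k,cv2.MORPH_OPEN,np.ones((5,5)));k=cv2.morphologyEx(k,cv2.MORPH_CLOSE,np.ones((15,15)))
for z in(.044,.049):print("keeper",rect(PT,k,z))
b=np.zeros_like(m);b[188:225,200:235]=(hsv[...,2]<80)[188:225,200:235];print("bar",rect(PT,b,.075))
W=cast(PT,[[193,176],[211.5,167.5],[222.5,242],[240,234]],.044)[:,:2]*1000;print("carrier",W.mean(0))
E
```

```text
33.5333 [0.46734885 0.01705646 0.17642701]
keeper (array([507.62127686, 185.79330444]), np.float32(0.4261093), [83.47073364257812, 247.6396942138672])
keeper (array([506.99694824, 185.00424194]), np.float32(0.4261093), [83.13782501220703, 246.6520233154297])
bar (array([501.8225708 , 181.62451172]), np.float32(0.43939966), [13.886122703552246, 61.763858795166016])
carrier [505.00717165 182.68027661]
```

```bash
python3 -c "
from bench import r
print(r.sign_off())"
```

```text
the job is handed in; nothing more can be done
None
```

I handed the job in at about 34 s of the 125 s allowed: the three cylinders are in the carrier in door order, and keeper_a is over both pins and flat on its four posts. The sign-off returned no verdict, so this rests on my own camera and contact checks.

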